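Clip a headplate blank into the drying rack and lock its end stop

TASK

Take the longer of the two wooden blanks out of the stand and push it down into the free slot of the drying rack, centred on its two pairs of spring clips, until it is fully home on the slot's floor. Then slide the metal end stop up against the end of that blank, and after that flip its cam lever all the way over to clamp it. Leave the shorter blank standing in its stand and do not disturb the little amber jar.

Things in the scene. Friction and masses are not known exactly. Their poses are not given: they have to be found in the camera images.
- long_panel: The longer wooden blank: a plain brown board 120 mm long (its y), 10 mm thick (its x), 100 mm high (its z), 90 g give or take a third. Origin: centre of its underside. It starts standing upright on edge in one of the two slots of the stand, its upper 60 mm clear of the stand, its underside 12 mm above the table. It is the same turned end for end.
- short_panel: The shorter blank, alike in all but its length of 80 mm; it stands in the stand's other slot and must stay there. Origin: centre of its underside.
- stand: Light wooden stand screwed to the bench, 140 mm (its x) by 150 mm (its y), 40 mm high, with two loose slots along its y, 13 mm wide and 28 mm deep, at x = -40 and +40 mm from its middle. Origin: centre of its underside.
- rack: Plywood drying rack screwed to the bench: a board 165 mm (x) by 260 mm (y), 15 mm thick, its middle 45 mm towards +y from the origin (which lies on the bench). Two slots run along its y: the one at x = -45 mm is filled by a fixed blank of 120 x 10 x 100 mm (top 115 mm above the bench), the one at x = +45 mm is free and has the stop on it.
- slot_floor (a point): Middle of the free slot's floor, 15 mm above the bench; axes as the rack: x across the slot, y along it (towards the stop), z up. The slot is 13 mm wide between wooden lips 12 mm high. A wooden end wall, its top 60 mm above the bench, stands at y = -68 mm; a blank pushed in with its middle near y = 0 clears it. With the blank home its top is 115 mm above the bench.
- clip_nose (a point): 33 mm above slot_floor, at the height of the spring clips' noses. A pair of steel clips, 24 mm wide, stands at y = -38 and at +38 mm. The noses leave 6 mm and spring apart for the 10 mm blank; above, they flare to 28 mm wide 69 mm above the floor. Pushing through both pairs takes about 7 to 14 N, then less, down to the floor; the blank's weight will not do it.
- stop (a joint): Travel of the stop on the rails of the free slot, m: 0 farthest from the blank, growing as the stop moves towards the rack's -y, at most 0.062. It drags with 2.5 N and stays where it is left; its face lies at y = 105 mm minus the travel, from slot_floor.
- stop_face (a point): On the stop's flat end face (the face that meets the blank), at mid width and at the height of the slot floor. The stop is an aluminium block 46 mm wide (x) and 55 mm long (y, from the face away from the blank), from 28 to 48 mm above the bench, its face plate 58 mm high and its back plate 68 mm high above the bench, each 8 mm thick. Axes as the rack.
- stop_back (a point): On the outer side of the stop's back plate, at mid width, 58 mm above the bench (10 mm below the plate's top), 55 mm behind stop_face. Push here towards the rack's -y.
- lever (a joint): Angle of the black cam lever on the stop, rad: 0 upright (released), growing as its tip goes over towards the rack's +x, to 1.45 lying almost flat (clamped). It turns about the rack's y axis with 0.06 N m of friction and stays where it is left; it starts between 0 and 0.3. Push it over sideways past 1.0 first: pressed straight down earlier it can jam.
- lever_pivot (a point): On the lever's hinge axis, at mid width of the stop, 28 mm behind stop_face, 62 mm above the bench. Axes as the rack.
- lever_tip (a point): At the lever's free end, 50 mm from the pivot; the lever is 8 mm thick and 11 mm wide, with a round bar end 12 mm thick and 14 mm wide.
- vial: Small amber jar with a white cap, 34 mm across and 65 mm high, standing between the stand and the rack; leave it. Origin: centre of its underside.

How it is judged:
By the outcome, as a careful person would: the job done as asked, in the order asked, and still so for the second after the job is handed in, with the robot touching nothing.
It also fails if it takes over 70 s, if anything falls off the work surface, if the arm or the gripper's body presses on something with over 40 N, if the wrist force passes 120 N, or if a joint passes its speed limit or range.

ROBOT

A 6-joint arm with a two-finger parallel gripper is mounted at the origin on the work surface. World frame = base frame: x ahead of the robot, y to its left, z up, the work surface at z = 0. Lengths are in m, angles in rad, forces in N, time in s.
With the tool pointing down it reaches from about 0.35 to 0.875 m from the base axis. Payload 4.2 kg.
Tool frame: the origin (TCP) lies on the centre line of the jaws, within the pads' length; the fingertips stand ahead of it and the grasp point (between the pads) lies 2 mm behind it (ctrl.tcp_to_tips is the y of the fingertips in the tool frame, in m); y points along the fingers, z is the direction in which the jaws open and shut, and the axes are right-handed (so a half turn about y gives the same grasp; the last joint's range is limited). The gripper opens to 87 mm and grips with 3 to 60 N. Pads are 19 mm wide; open, the fingers measure 117 mm over their backs; the gripper's body (75 mm by 190 mm) begins 51 mm behind the grasp point.
Start: joints at [0.259, 0.385, 0.008, 0, -1.194, -0.259], TCP at [0.625, 0, 0.24] pointing down, gripper open.
Joint ranges: [-3.14, 3.14], [-1.21, 2.06], [-1.07, 1.41], [-3.16, 2.05], [-2.99, -0.16], [-3.1, 3.1]. Speed limits (rad/s): [2.79, 2.79, 3.14, 3.14, 3.14, 3.14].

INTERFACE

Orientations are given as a unit quaternion [x, y, z, w].
In Python, from workcell import ctrl, read_camera, camera_info, workorder, spotter gives the robot as it stands.
- The arm moves only by the tool drive_tool, never from a script. Its argument "steps" is a list of rows, each an object of numbers: "tx", "ty", "tz": the shift along the tool's x, y, z in mm; "wx", "wy", "wz": the turn, a rotation vector about the tool's x, y, z in degrees; "fingers": the closure, from 0 (fully open) to 1 (shut). A call has 1 to 12 rows; each row shifts and turns the commanded pose from where the row before left it, along the tool's axes as they then stand; what a row does not reach is not made up. A row lasts 1/10 s, in which the tool goes at most 50 mm and 8.59 degrees, less where a joint would pass 70% of its speed; a pose out of reach is approached as far as the arm can. A call is refused whole if a number of a shift passes 50 or a number of a turn 8.59, either way. A call with a gripper value outside its range is refused whole. The fingers move at their own pace and stop on an object; "force" is the grip in N (left out, the last holds). Time passes only in rows, so rows that do not move let the fingers close. It gives the time, the measured TCP pose, the force and the opening at its end, in the units of the state.
- ctrl.read_state(): the state, without advancing time (a new reading comes with each control period).
- read_camera(name): name is "scene" or "side" or "wrist"; returns the picture (384x512x3 uint8, blue, green, red); there is no depth.
- camera_info(name): a dict with "mtx" (3x3 intrinsics, pixels), "dist" ([k1, k2, p1, p2, k3] as OpenCV has them; the pictures are not rectified), "cam_to_world" (4x4, takes a point from camera to world coordinates); the wrist camera has in their place "T_tool_cam" (4x4, takes a point from camera to tool coordinates, whose origin is the TCP and whose axes are the tool frame's). Camera axes: x right, y down, z forward; pixel columns grow to the right and rows downward; lengths in m; the calibration is good to about 2 mm. A picture is of the moment at which its call begins: read the wrist's pose just before it. camera_info takes no time and is no camera call.
- workorder.finish_job(): hands the job in, once; it reports no verdict.
Trained networks look in the newest picture that a camera, given by its name, has taken for a name from the list of things; names that differ only in an ending like _2 or _b are one class to them, and where a whole thing is asked for, a point or a joint stands for the part that bears it (a point fixed in the world has none). Each returns a list of dicts, best first, with "p" (0 to 1); they miss things now and then, are a little off and sometimes report something else, mostly with a low value. They report only what shows in the picture. A call takes as long as a camera call.
- spotter.find_in(camera, query): "bbox" ([left, top, right, bottom] in pixels, round what is visible of it).
The state is a dict: "time": time; "qpos": joint angles; "qvel": joint speeds; "tau": joint torques, N m; "tcp_pos": TCP position; "orientation": TCP orientation; "force": force on the tool from outside, world axes, zero at the start; "moment": the same for the moment, N m; "grip_width": opening from 0.0 (shut) to 1.0 (fully open).
Only numpy, scipy, OpenCV 4.12 (cv2) and the standard library are available. Lean on these libraries where they do the work, as an engineer would, in place of code of your own. Each camera call takes 0.05 s, during which the arm holds its last target.

## Working session

There is one attempt and no reset: what is moved stays moved. The work goes in short steps, Python scripts to look and compute and a tool call to move; the robot and the scene stay as the last step left them, time stands still between calls to the robot, and variables do not carry over. Pictures are saved under pics/ and viewed, and the job is handed in when it is done.

Besides the shell and the picture viewer there is one more tool, called after "Emit:" in YAML: its name, and indented under it one key for each argument. drive_tool: Moves the arm, as the interface text tells. Its arguments: {"type":"object","properties":{"steps":{"type":"array"},"force":{"type":"number"}},"required":["steps"]}

```bash
ls; mkdir -p pics; python3 - <<'E'
from workcell import ctrl, read_camera, camera_info
import cv2,numpy as np
np.set_printoptions(precision=4,suppress=True)
s=ctrl.read_state();print(s, ctrl.tcp_to_tips)
for n in ["scene","side","wrist"]:
    cv2.imwrite(f"pics/{n}0.png",read_camera(n)); i=camera_info(n); print(n,{k:np.array(v) for k,v in i.items()})
E
```

```text
pics
{'time': 0.0, 'qpos': array([ 0.2586,  0.3855,  0.0066, -0.0005, -1.194 , -0.2586]), 'qvel': array([-0.0007, -0.0005, -0.0004,  0.0006,  0.0007, -0.0013]), 'tau': array([  0.0006, -39.0662,  18.7403,   4.22  ,   0.011 ,  -0.0002]), 'tcp_pos': array([0.6244, 0.    , 0.2385]), 'orientation': array([-0.4995, -0.4994,  0.5005,  0.5006]), 'force': array([ 0.1491, -0.4003, -0.0486]), 'moment': array([0.0262, 0.0322, 0.0349]), 'grip_width': 1.002678400310527} 0.017
scene {'mtx': array([[457.1854,   0.    , 259.605 ],
       [  0.    , 457.1854, 194.8931],
       [  0.    ,   0.    ,   1.    ]]), 'dist': array([0.005, 0.   , 0.   , 0.   , 0.   ]), 'cam_to_world': array([[ 0.2622,  0.5236, -0.8106,  1.2801],
       [ 0.965 , -0.134 ,  0.2256, -0.2274],
       [ 0.0095, -0.8414, -0.5404,  0.609 ],
       [ 0.    ,  0.    ,  0.    ,  1.    ]])}
side {'mtx': array([[482.615 ,   0.    , 262.8442],
       [  0.    , 482.615 , 195.6871],
       [  0.    ,   0.    ,   1.    ]]), 'dist': array([-0.1878,  0.    ,  0.    ,  0.    ,  0.    ]), 'cam_to_world': array([[-0.9959, -0.0682,  0.0589,  0.4561],
       [-0.0886,  0.6204, -0.7793,  0.8713],
       [ 0.0166, -0.7813, -0.6239,  0.7671],
       [ 0.    ,  0.    ,  0.    ,  1.    ]])}
wrist {'mtx': array([[267.3121,   0.    , 255.342 ],
       [  0.    , 267.3121, 192.4808],
       [  0.    ,   0.    ,   1.    ]]), 'dist': array([-0.0534,  0.    ,  0.    ,  0.    ,  0.    ]), 'T_tool_cam': array([[-0.0001,  0.97  ,  0.2432, -0.0664],
       [ 0.0012, -0.2432,  0.97  , -0.1459],
       [ 1.    ,  0.0004, -0.0012,  0.0001],
       [ 0.    ,  0.    ,  0.    ,  1.    ]])}
```

View pics/scene0.png

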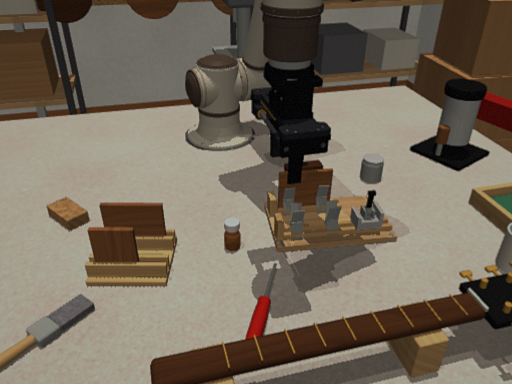

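View pics/side0.png

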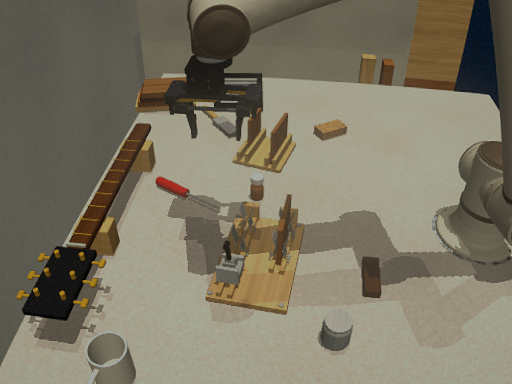

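View pics/wrist0.png

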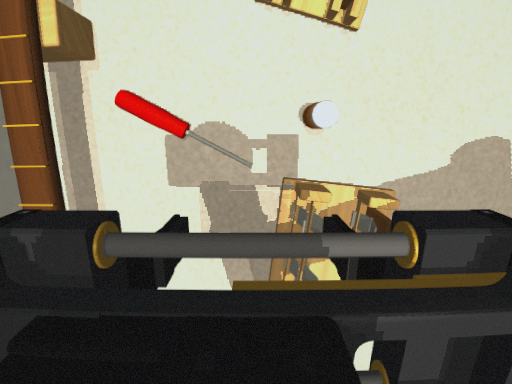

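```bash
cat > h.py <<'E'
import cv2,numpy as np
from scipy.spatial.transform import Rotation as R
from workcell import ctrl, read_camera, camera_info, spotter
np.set_printoptions(precision=4,suppress=True)
def tool():
    s=ctrl.read_state();T=np.eye(4);T[:3,:3]=R.from_quat(s['orientation']).as_matrix();T[:3,3]=s['tcp_pos'];return T
def cam(name,T=None):
    i=camera_info(name);C=np.array(i['cam_to_world']) if name!='wrist' else T@np.array(i['T_tool_cam'])
    return np.array(i['mtx']),np.array(i['dist']),C
def proj(P,c):
    K,d,C=c;W=np.linalg.inv(C);P=np.atleast_2d(P).astype(float)
    return cv2.projectPoints(P,cv2.Rodrigues(W[:3,:3])[0],W[:3,3],K,d)[0].reshape(-1,2)
def ray(uv,c,z):
    K,d,C=c;n=cv2.undistortPoints(np.array(uv,float).reshape(-1,1,2),K,d).reshape(-1,2)
    v=np.c_[n,np.ones(len(n))]@C[:3,:3].T;o=C[:3,3]
    return o+v*((z-o[2])/v[:,2])[:,None]
def pose(x,y,yaw,P):
    P=np.atleast_2d(P).astype(float);c,s=np.cos(yaw),np.sin(yaw)
    return np.c_[x+c*P[:,0]-s*P[:,1],y+s*P[:,0]+c*P[:,1],P[:,2]]
def crop(im,x0,y0,x1,y1,f,name):
    o=cv2.resize(im[y0:y1,x0:x1],None,fx=f,fy=f,interpolation=cv2.INTER_CUBIC)
    for x in range((x0+9)//10*10,x1,10):cv2.line(o,((x-x0)*f,0),((x-x0)*f,10 if x%50==0 else 4),(0,0,255),1);x%20==0 and cv2.putText(o,str(x),((x-x0)*f,20),0,.35,(0,0,255))
    for y in range((y0+9)//10*10,y1,10):cv2.line(o,(0,(y-y0)*f),(4,(y-y0)*f),(0,0,255),1);y%20==0 and cv2.putText(o,str(y),(6,(y-y0)*f+4),0,.35,(0,0,255))
    cv2.imwrite(name,o)
E
python3 - <<'E'
from h import *
a=cv2.imread('pics/scene0.png');crop(a,255,155,405,255,5,'pics/c1.png');crop(a,75,190,195,290,6,'pics/c2.png')
b=cv2.imread('pics/side0.png');crop(b,200,185,320,315,4,'pics/c3.png');crop(b,225,100,325,200,6,'pics/c4.png')
E
```

```text
(no output)
```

View pics/c1.png

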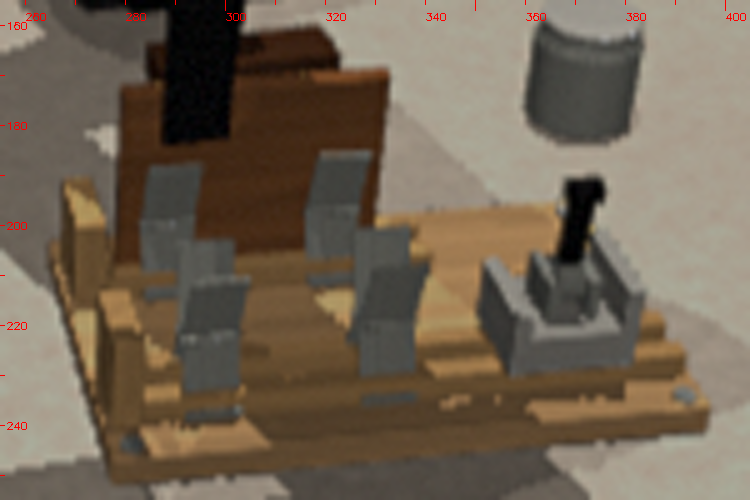

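View pics/c2.png

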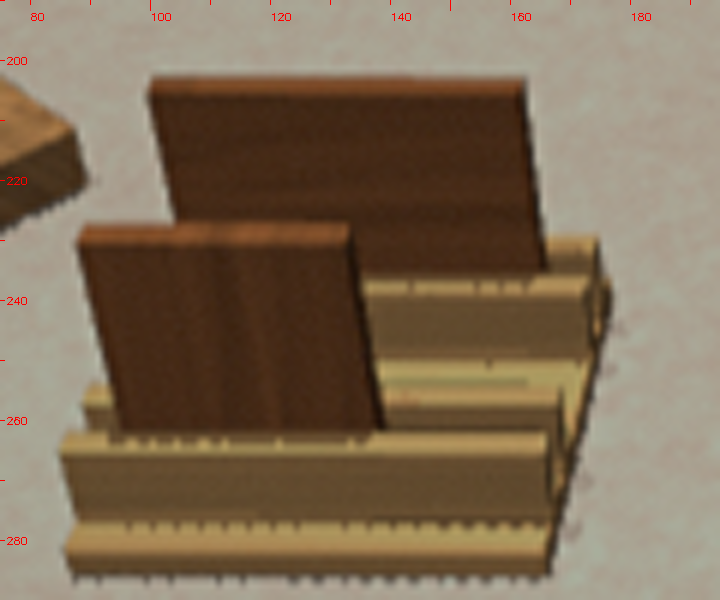

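View pics/c3.png

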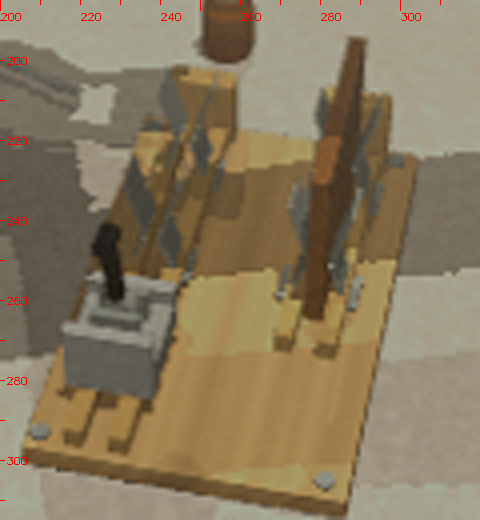

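View pics/c4.png

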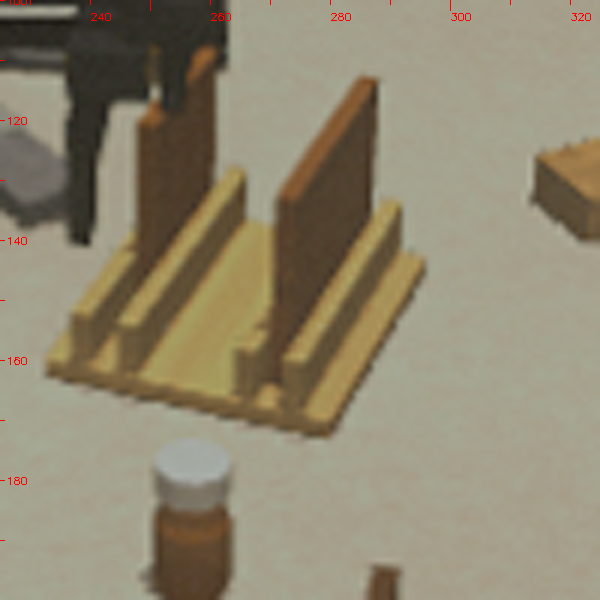

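```bash
python3 - <<'E'
from h import *
sc=cam('scene');sd=cam('side')
def S(l,x0,y0,f,c,z):
    a=np.array(l,float);a=a/f+[x0,y0]-.5+.5/f;return ray(a,c,z)
print('panel sc back L,R; front L,R',S([(148,77),(523,77),(152,93),(526,93)],75,190,6,sc,.112))
print('panel sd near L,R far L,R',S([(277,199),(300,199),(361,78),(378,79)],225,100,6,sd,.112))
print('stand base sc FL,FR z0',S([(70,582),(549,577)],75,190,6,sc,0))
print('stand base top sd L near, R near, R far z.012?',S([(47,362),(327,425),(425,260)],225,100,6,sd,.012))
print('rack sc z0 FL FR',S([(108,482),(706,432)],255,155,5,sc,0))
print('rack sc z15 FL FR',S([(708,406)],255,155,5,sc,.015))
print('rack sd z15 NL NR FR',S([(24,455),(347,504),(415,155)],200,185,4,sd,.015))
print('fixed blank sc top front L R',S([(121,88),(388,72)],255,155,5,sc,.115))
E
```

```text
panel sc back L,R; front L,R [[ 0.4834 -0.3297  0.112 ]
 [ 0.5135 -0.2123  0.112 ]
 [ 0.4933 -0.3283  0.112 ]
 [ 0.5232 -0.2122  0.112 ]]
panel sd near L,R far L,R [[ 0.5207 -0.2115  0.112 ]
 [ 0.5108 -0.2127  0.112 ]
 [ 0.49   -0.3249  0.112 ]
 [ 0.482  -0.325   0.112 ]]
stand base sc FL,FR z0 [[ 0.5921 -0.3699  0.    ]
 [ 0.6276 -0.226   0.    ]]
stand base top sd L near, R near, R far z.012? [[ 0.625  -0.2204  0.012 ]
 [ 0.4936 -0.185   0.012 ]
 [ 0.4546 -0.3283  0.012 ]]
rack sc z0 FL FR [[0.5826 0.0038 0.    ]
 [0.615  0.2612 0.    ]]
rack sc z15 FL FR [[0.6157 0.259  0.015 ]]
rack sd z15 NL NR FR [[0.6111 0.2698 0.015 ]
 [0.4499 0.2834 0.015 ]
 [0.4236 0.025  0.015 ]]
fixed blank sc top front L R [[0.4616 0.043  0.115 ]
 [0.4771 0.1611 0.115 ]]
```

Emit:
drive_tool:
  steps:
    - {"tx": 45,"tz": 15}
    - {"tx": 45,"tz": 15}
    - {"tx": 45,"tz": 15}
    - {"tx": 45,"tz": 15}
    - {"tx": 45,"tz": 15}
    - {"tx": 45,"tz": 15}
    - {"wy": 7}
    - {}
    - {}
    - {}

```text
$.steps[0]: bad value
```

```bash
python3 - <<'E'
from h import *
T=tool();im=read_camera('wrist');np.save('T1.npy',T);cv2.imwrite('pics/w1.png',im);print(T)
crop(im,160,0,400,220,3,'pics/w1c.png')
E
```

```text
[[ 0.0001 -0.0017 -1.      0.6246]
 [ 1.     -0.0001  0.0001  0.    ]
 [-0.0001 -1.      0.0017  0.2387]
 [ 0.      0.      0.      1.    ]]
```

View pics/w1c.png

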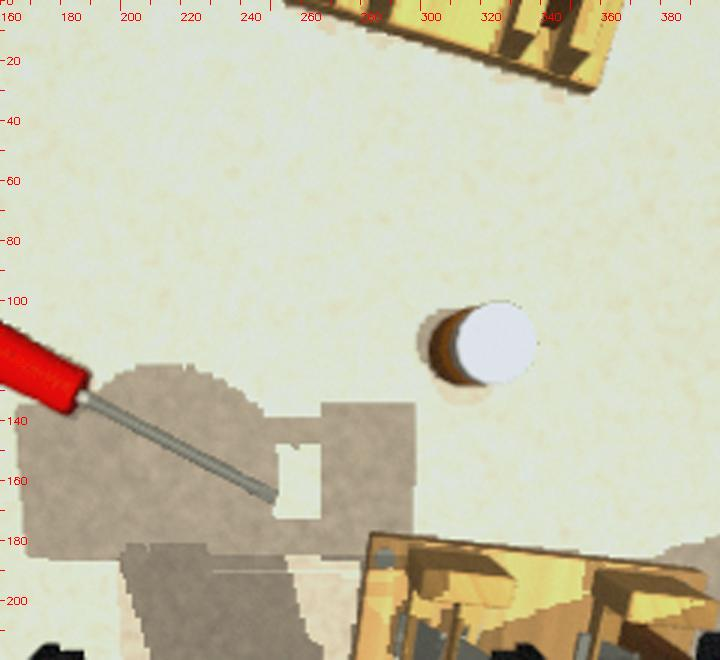

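View pics/w1.png

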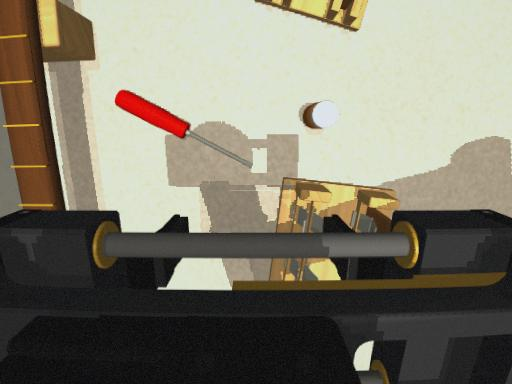

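Emit:
drive_tool:
  steps:
    - {"tx": 45,"ty": 0,"tz": 15,"wx": 0,"wy": 0,"wz": 0,"fingers": 0}
    - {"tx": 45,"ty": 0,"tz": 15,"wx": 0,"wy": 0,"wz": 0,"fingers": 0}
    - {"tx": 45,"ty": 0,"tz": 15,"wx": 0,"wy": 0,"wz": 0,"fingers": 0}
    - {"tx": 45,"ty": 0,"tz": 15,"wx": 0,"wy": 0,"wz": 0,"fingers": 0}
    - {"tx": 45,"ty": 0,"tz": 15,"wx": 0,"wy": 0,"wz": 0,"fingers": 0}
    - {"tx": 45,"ty": 0,"tz": 15,"wx": 0,"wy": 0,"wz": 0,"fingers": 0}
    - {"tx": 0,"ty": 0,"tz": 0,"wx": 0,"wy": 7,"wz": 0,"fingers": 0}
    - {"tx": 0,"ty": 0,"tz": 0,"wx": 0,"wy": 0,"wz": 0,"fingers": 0}
    - {"tx": 0,"ty": 0,"tz": 0,"wx": 0,"wy": 0,"wz": 0,"fingers": 0}
    - {"tx": 0,"ty": 0,"tz": 0,"wx": 0,"wy": 0,"wz": 0,"fingers": 0}

```text
time: 1.2
tcp_pos: [0.5352, 0.2691, 0.2395]
orientation: [0.53, 0.469, -0.469, -0.53]
force: [0.3, -0.6, 0.6]
grip_width: 1.001
```

```bash
python3 - <<'E'
from h import *
T=tool();im=read_camera('wrist');np.save('T1.npy',T);cv2.imwrite('pics/w1.png',im);print(T)
crop(im,120,0,370,220,3,'pics/w1c.png')
E
```

```text
[[ 0.1217 -0.0002 -0.9926  0.5352]
 [ 0.9926 -0.0002  0.1217  0.2691]
 [-0.0002 -1.      0.0001  0.2395]
 [ 0.      0.      0.      1.    ]]
```

View pics/w1c.png

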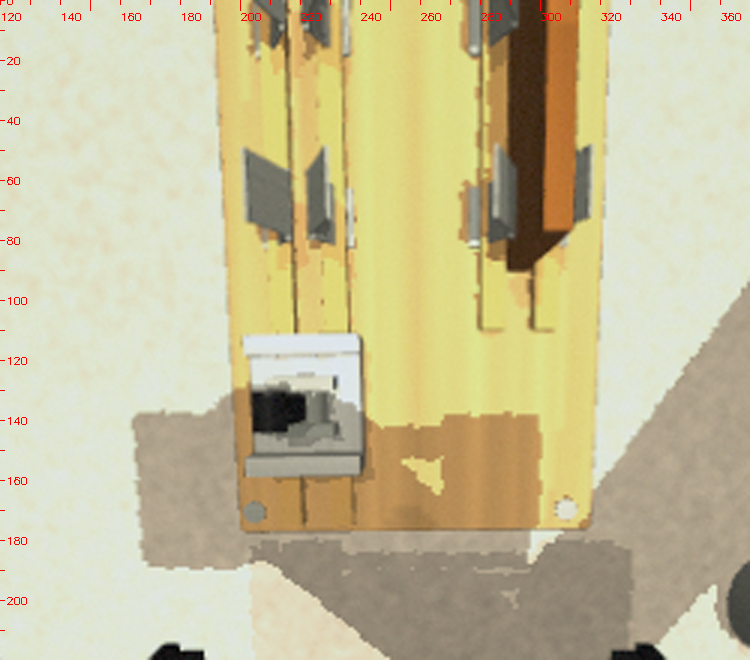

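View pics/w1.png

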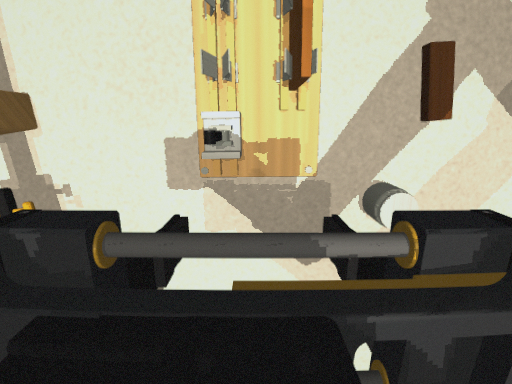

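```bash
cat > fit1.py <<'E'
from h import *
from scipy.optimize import least_squares
w=cam('wrist',np.load('T1.npy'));sc=cam('scene');sd=cam('side')
def px(l,x0,y0,f):return np.array(l,float)/f+[x0,y0]-.5+.5/f
obs=[(w,px([(240,531),(590,528),(541,231),(572,231)],120,0,3),[[82.5,175,15],[-82.5,175,15],[-40,60,115],[-50,60,115]]),
(sc,px([(108,482),(706,432),(708,406),(121,90),(388,76)],255,155,5),[[82.5,-85,0],[82.5,175,0],[82.5,175,15],[-40,-60,115],[-40,60,115]]),
(sd,px([(24,455),(347,504),(415,155)],200,185,4),[[82.5,175,15],[-82.5,175,15],[-82.5,-85,15]])]
def f(p,o=obs):return np.concatenate([(proj(pose(*p,np.array(P)/1e3),c)-u).ravel() for c,u,P in o])
for o in (obs,obs[:1],obs[1:]):
    r=least_squares(f,[.53,.1,-.12],args=(o,),x_scale=[.01,.01,.01]);print(r.x,np.degrees(r.x[2]));print(r.fun.reshape(-1,2).round(1).tolist())
E
python3 fit1.py
```

```text
[ 0.5125  0.0985 -0.1125] -6.445963785792399
[[-0.0, 0.2], [0.3, 0.1], [0.3, -0.4], [0.4, -0.4], [0.8, 0.6], [0.6, -0.4], [1.4, -0.8], [0.7, 0.6], [1.0, -0.4], [-0.9, -2.7], [-0.1, -0.7], [1.1, -0.4]]
[ 0.5127  0.0987 -0.1129] -6.466963268829315
[[-0.2, 0.3], [0.0, 0.3], [-0.0, -0.2], [0.1, -0.2]]
[ 0.512   0.0982 -0.11  ] -6.302455659579511
[[0.7, 0.6], [0.3, -0.6], [1.1, -1.0], [0.5, 0.5], [0.8, -0.5], [-0.5, -2.7], [0.4, -0.9], [1.3, -0.6]]
```

```bash
python3 - <<'E'
from h import *
w=cam('wrist',np.load('T1.npy'))
def px(l,x0,y0,f):return np.array(l,float)/f+[x0,y0]-.5+.5/f
x,y,a=.5126,.0986,-.1127
c,s=np.cos(a),np.sin(a)
def inv(P): d=P[:,:2]-[x,y]; return np.c_[d[:,0]*c+d[:,1]*s,-d[:,0]*s+d[:,1]*c]
print('face z58',inv(ray(px([(244,335),(361,337)],120,0,3),w,.058)))
print('back z68 front&outer',inv(ray(px([(245,456),(362,456),(245,475),(362,475)],120,0,3),w,.068)))
print('lips/ clips: slot edges z27',inv(ray(px([(292,250),(322,250)],120,0,3),w,.027)))
print('lever tip left edge at z~.11, .105',inv(ray(px([(251,410)],120,0,3),w,.112)))
print('floor',pose(x,y,a,[[.045,0,.015]]))
print('T', T if 0 else '')
E
```

```text
face z58 [[0.0671 0.0882]
 [0.021  0.0896]]
back z68 front&outer [[0.0672 0.1348]
 [0.021  0.1353]
 [0.0676 0.1423]
 [0.0212 0.1428]]
lips/ clips: slot edges z27 [[0.0511 0.0521]
 [0.0384 0.0523]]
lever tip left edge at z~.11, .105 [[0.0554 0.1154]]
floor [[0.5573 0.0935 0.015 ]]
T
```

Emit:
drive_tool:
  steps:
    - {"tx": -48,"ty": 0,"tz": -4,"wx": 0,"wy": 0,"wz": 0,"fingers": 0}
    - {"tx": -49,"ty": 0,"tz": -4,"wx": 0,"wy": 0,"wz": 0,"fingers": 0}
    - {"tx": -49,"ty": 0,"tz": -4,"wx": 0,"wy": 0,"wz": 0,"fingers": 0}
    - {"tx": -49,"ty": 0,"tz": -4,"wx": 0,"wy": 0,"wz": 0,"fingers": 0}
    - {"tx": -49,"ty": 0,"tz": -4,"wx": 0,"wy": 0,"wz": 0,"fingers": 0}
    - {"tx": -49,"ty": 0,"tz": -4,"wx": 0,"wy": 0,"wz": 0,"fingers": 0}
    - {"tx": -49,"ty": 0,"tz": -4,"wx": 0,"wy": 0,"wz": 0,"fingers": 0}
    - {"tx": -49,"ty": 0,"tz": -4,"wx": 0,"wy": 0,"wz": 0,"fingers": 0}
    - {"tx": -49,"ty": 0,"tz": -4,"wx": 0,"wy": 0,"wz": 0,"fingers": 0}
    - {"tx": 0,"ty": 0,"tz": 0,"wx": 0,"wy": 7.5,"wz": 0,"fingers": 0}
    - {"tx": 0,"ty": 0,"tz": 0,"wx": 0,"wy": 0,"wz": 0,"fingers": 0}
    - {"tx": 0,"ty": 0,"tz": 0,"wx": 0,"wy": 0,"wz": 0,"fingers": 0}

```text
time: 2.45
tcp_pos: [0.5168, -0.1715, 0.2396]
orientation: [-0.559, -0.433, 0.433, 0.559]
force: [0.5, 0.4, -0.5]
grip_width: 0.997
```

```bash
python3 - <<'E'
from h import *
T=tool();im=read_camera('wrist');np.save('T2.npy',T);cv2.imwrite('pics/w2.png',im);print(T)
crop(im,150,0,400,220,3,'pics/w2c.png')
E
```

```text
[[ 0.2485  0.0001 -0.9686  0.5168]
 [ 0.9686  0.0001  0.2485 -0.1715]
 [ 0.0001 -1.     -0.      0.2396]
 [ 0.      0.      0.      1.    ]]
```

View pics/w2c.png

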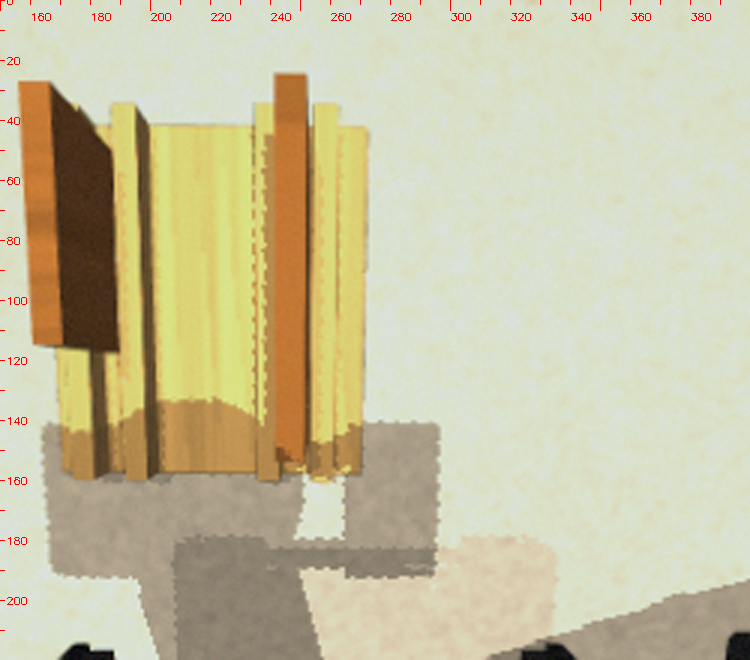

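```bash
python3 - <<'E'
from h import *
w=cam('wrist',np.load('T2.npy'))
def px(l,x0,y0,f):return np.array(l,float)/f+[x0,y0]-.5+.5/f
P=ray(px([(274,74),(307,74),(275,460),(304,460)],150,0,3),w,.112);print(P,P.mean(0))
f=(P[0]+P[1])/2;n=(P[2]+P[3])/2;d=n-f;print(np.linalg.norm(d),np.degrees(np.arctan2(-d[0],d[1])))
Q=ray(px([(115,103),(337,103),(153,480),(334,480)],150,0,3),w,.040);print(Q)
T=np.load('T2.npy');print('tool-frame delta mm',T[:3,:3].T@(P.mean(0)-T[:3,3])*1e3, 'toolyaw',np.degrees(np.arctan2(-T[0,0],T[1,0])))
E
```

```text
[[ 0.4906 -0.3287  0.112 ]
 [ 0.4807 -0.3261  0.112 ]
 [ 0.5212 -0.2131  0.112 ]
 [ 0.5117 -0.2107  0.112 ]] [ 0.5011 -0.2696  0.112 ]
0.11955351660932174 -14.925371981318216
[[ 0.5514 -0.3591  0.04  ]
 [ 0.4668 -0.3367  0.04  ]
 [ 0.5801 -0.212   0.04  ]
 [ 0.5043 -0.1925  0.04  ]]
tool-frame delta mm [-98.9973 127.5724  -9.1341] toolyaw -14.38762325259852
```

Emit:
drive_tool:
  steps:
    - {"tx": -33,"ty": 0,"tz": -3,"wx": 0,"wy": 0.4,"wz": 0,"fingers": 0}
    - {"tx": -33,"ty": 0,"tz": -3,"wx": 0,"wy": 0,"wz": 0,"fingers": 0}
    - {"tx": -33,"ty": 0,"tz": -3,"wx": 0,"wy": 0,"wz": 0,"fingers": 0}
    - {"tx": 0,"ty": 30,"tz": 0,"wx": 0,"wy": 0,"wz": 0,"fingers": 0}
    - {"tx": 0,"ty": 30,"tz": 0,"wx": 0,"wy": 0,"wz": 0,"fingers": 0}
    - {"tx": 0,"ty": 30,"tz": 0,"wx": 0,"wy": 0,"wz": 0,"fingers": 0}
    - {"tx": 0,"ty": 25,"tz": 0,"wx": 0,"wy": 0,"wz": 0,"fingers": 0}
    - {"tx": 0,"ty": 20,"tz": 0,"wx": 0,"wy": 0,"wz": 0,"fingers": 0}
    - {"tx": 0,"ty": 20,"tz": 0,"wx": 0,"wy": 0,"wz": 0,"fingers": 0}
    - {"tx": 0,"ty": 0,"tz": 0,"wx": 0,"wy": 0,"wz": 0,"fingers": 0}
    - {"tx": 0,"ty": 0,"tz": 0,"wx": 0,"wy": 0,"wz": 0,"fingers": 0}
  force: 40

```text
time: 3.6
tcp_pos: [0.5012, -0.2685, 0.0849]
orientation: [0.56, 0.432, -0.432, -0.56]
force: [0.7, -0.1, 0.4]
grip_width: 0.996
```

```bash
python3 - <<'E'
from h import *
print(tool())
a=read_camera('scene');crop(a,60,150,220,290,5,'pics/g1.png')
b=read_camera('side');crop(b,190,40,340,180,5,'pics/g2.png')
E
```

```text
[[ 0.2543  0.     -0.9671  0.5012]
 [ 0.9671 -0.0004  0.2543 -0.2685]
 [-0.0004 -1.     -0.0001  0.0849]
 [ 0.      0.      0.      1.    ]]
```

View pics/g1.png

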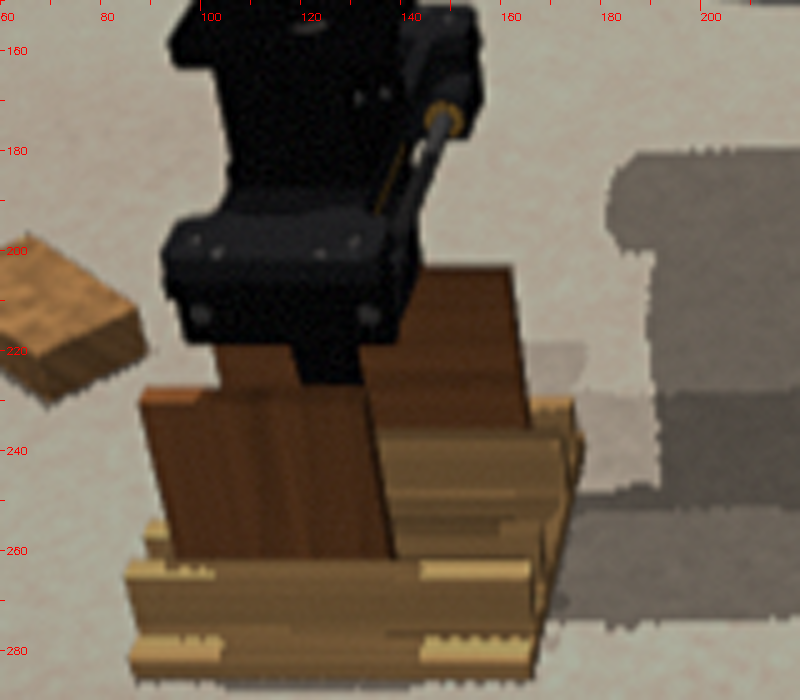

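View pics/g2.png

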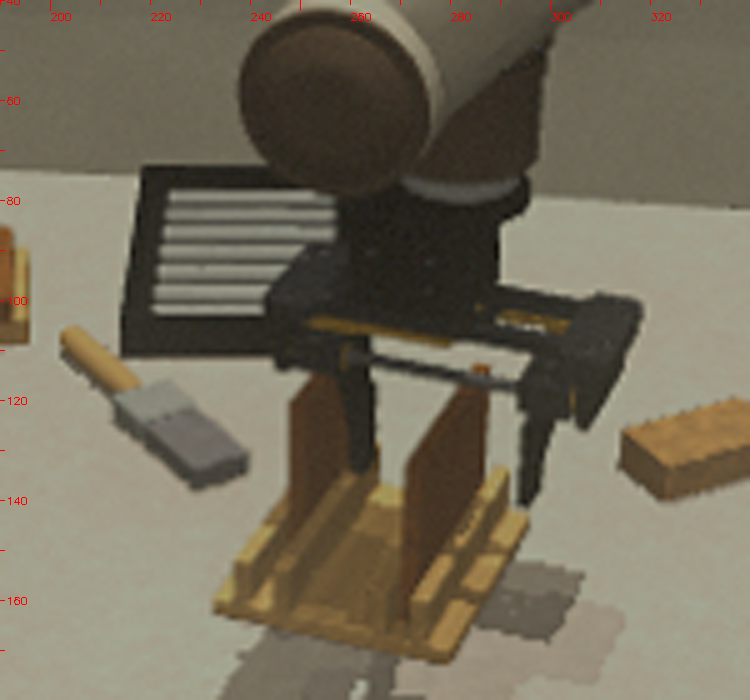

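Scene view: the left finger sits between the two blanks, the jaws straddle the long blank near its middle, clear of the short one. Closing.

Emit:
drive_tool:
  steps:
    - {"tx": 0,"ty": 0,"tz": 0,"wx": 0,"wy": 0,"wz": 0,"fingers": 1}
    - {"tx": 0,"ty": 0,"tz": 0,"wx": 0,"wy": 0,"wz": 0,"fingers": 1}
    - {"tx": 0,"ty": 0,"tz": 0,"wx": 0,"wy": 0,"wz": 0,"fingers": 1}
    - {"tx": 0,"ty": 0,"tz": 0,"wx": 0,"wy": 0,"wz": 0,"fingers": 1}
    - {"tx": 0,"ty": 0,"tz": 0,"wx": 0,"wy": 0,"wz": 0,"fingers": 1}
    - {"tx": 0,"ty": 0,"tz": 0,"wx": 0,"wy": 0,"wz": 0,"fingers": 1}
    - {"tx": 0,"ty": 0,"tz": 0,"wx": 0,"wy": 0,"wz": 0,"fingers": 1}
    - {"tx": 0,"ty": 0,"tz": 0,"wx": 0,"wy": 0,"wz": 0,"fingers": 1}
  force: 40

```text
time: 4.5
tcp_pos: [0.5005, -0.2691, 0.0845]
orientation: [-0.561, -0.431, 0.431, 0.561]
force: [-0.8, 0.5, 0.6]
grip_width: 0.355
```

Emit:
drive_tool:
  steps:
    - {"tx": 0,"ty": 0,"tz": 0,"wx": 0,"wy": 0,"wz": 0,"fingers": 1}
    - {"tx": 0,"ty": 0,"tz": 0,"wx": 0,"wy": 0,"wz": 0,"fingers": 1}
    - {"tx": 0,"ty": 0,"tz": 0,"wx": 0,"wy": 0,"wz": 0,"fingers": 1}
    - {"tx": 0,"ty": 0,"tz": 0,"wx": 0,"wy": 0,"wz": 0,"fingers": 1}
    - {"tx": 0,"ty": 0,"tz": 0,"wx": 0,"wy": 0,"wz": 0,"fingers": 1}
    - {"tx": 0,"ty": 0,"tz": 0,"wx": 0,"wy": 0,"wz": 0,"fingers": 1}
    - {"tx": 0,"ty": 0,"tz": 0,"wx": 0,"wy": 0,"wz": 0,"fingers": 1}

```text
time: 5.2
tcp_pos: [0.5005, -0.2691, 0.0845]
orientation: [-0.561, -0.431, 0.431, 0.561]
force: [-0.2, -0.4, -0.9]
grip_width: 0.112
```

Emit:
drive_tool:
  steps:
    - {"tx": 0,"ty": -10,"tz": 0,"wx": 0,"wy": 0,"wz": 0,"fingers": 1}
    - {"tx": 0,"ty": -15,"tz": 0,"wx": 0,"wy": 0,"wz": 0,"fingers": 1}
    - {"tx": 0,"ty": -15,"tz": 0,"wx": 0,"wy": 0,"wz": 0,"fingers": 1}
    - {"tx": 0,"ty": -25,"tz": 0,"wx": 0,"wy": 0,"wz": 0,"fingers": 1}
    - {"tx": 0,"ty": -30,"tz": 0,"wx": 0,"wy": 0,"wz": 0,"fingers": 1}
    - {"tx": 0,"ty": -30,"tz": 0,"wx": 0,"wy": 0,"wz": 0,"fingers": 1}
    - {"tx": 0,"ty": -25,"tz": 0,"wx": 0,"wy": 0,"wz": 0,"fingers": 1}
    - {"tx": 0,"ty": 0,"tz": 0,"wx": 0,"wy": 0,"wz": 0,"fingers": 1}
    - {"tx": 0,"ty": 0,"tz": 0,"wx": 0,"wy": 0,"wz": 0,"fingers": 1}

```text
time: 6.1
tcp_pos: [0.5003, -0.2688, 0.235]
orientation: [0.561, 0.431, -0.431, -0.561]
force: [-0.8, -0.2, -2.0]
grip_width: 0.113
```

```bash
python3 - <<'E'
from h import *
T=tool();print(T)
a=read_camera('scene');crop(a,60,100,220,240,5,'pics/l1.png')
b=read_camera('side');crop(b,190,40,340,180,5,'pics/l2.png')
a=read_camera('wrist');cv2.imwrite('pics/l3.png',a)
# slot floor target in tool deltas
x,y,a=.5126,.0986,-.1127
g=pose(x,y,a,[[.045,0,.015]])[0];print(g,T[:3,:3].T@(g-T[:3,3])*1e3,'yaw',np.degrees(np.arctan2(-T[0,0],T[1,0])))
E
```

```text
[[ 0.2574  0.0009 -0.9663  0.5003]
 [ 0.9663  0.0004  0.2574 -0.2688]
 [ 0.0007 -1.     -0.0007  0.235 ]
 [ 0.      0.      0.      1.    ]]
[0.5573 0.0935 0.015 ] [364.712  220.2153  38.3025] yaw -14.914363083494145
```

View pics/l1.png

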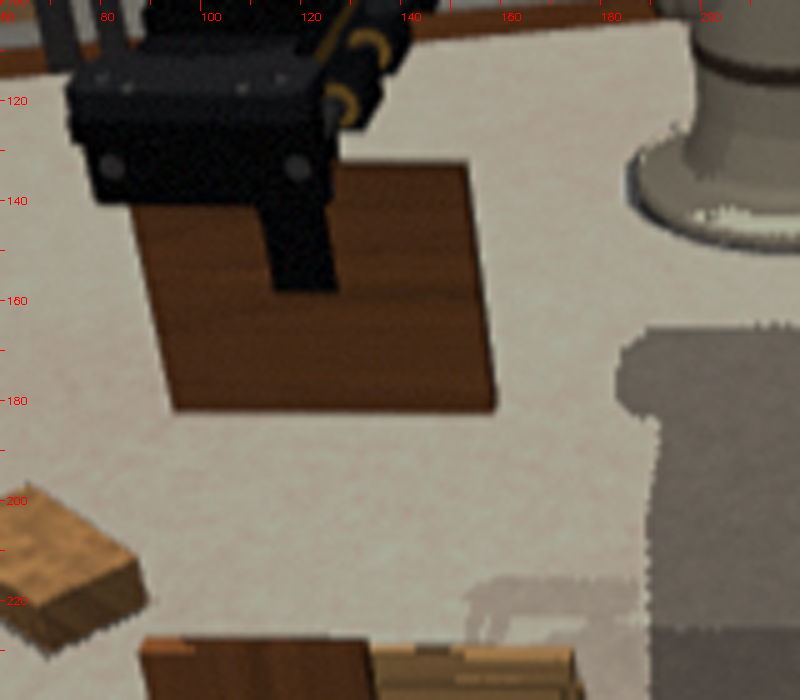

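View pics/l3.png

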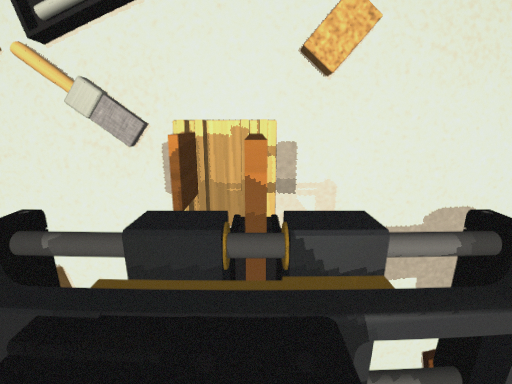

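```bash
python3 - <<'E'
from h import *
i=camera_info('wrist');C=np.array(i['T_tool_cam']);c=(np.array(i['mtx']),np.array(i['dist']),C)
print(proj([[-.06,-.0275,-.005],[-.06,-.0275,.005],[-.06,.0725,-.005],[-.06,.0725,.005]],c))
a=cv2.imread('pics/l3.png');crop(a,220,110,300,230,6,'pics/l3c.png')
T=tool();s=cam('scene')
P=np.array([[-.06,-.0275,0],[.06,-.0275,0],[.06,.0725,0],[-.06,.0725,0]])
P[:,2]=-.005
print(proj(P@T[:3,:3].T+T[:3,3],s))
E
```

```text
[[244.3415 140.6685]
 [267.2646 140.6725]
 [249.4687 133.817 ]
 [261.9647 133.8189]]
[[ 84.9706 133.9071]
 [153.2224 134.3593]
 [159.4471 182.7119]
 [ 95.5248 182.3716]]
```

View pics/l3c.png

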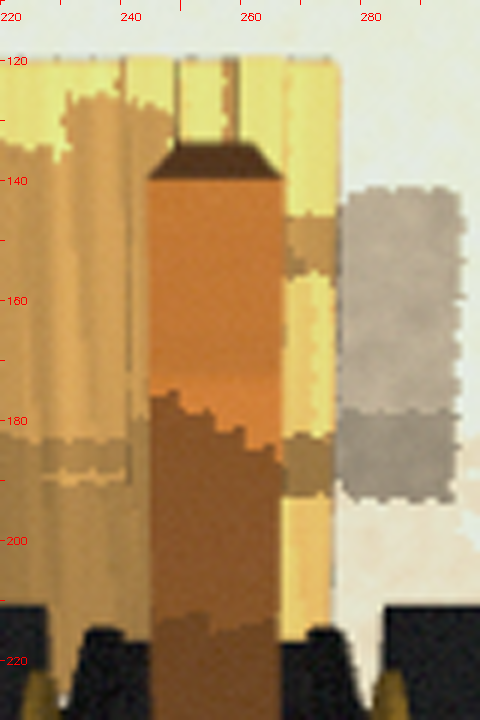

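Emit:
drive_tool:
  steps:
    - {"tx": 30,"ty": 0,"tz": 3,"wx": 0,"wy": 0,"wz": 0,"fingers": 1}
    - {"tx": 40,"ty": 0,"tz": 4,"wx": 0,"wy": 0,"wz": 0,"fingers": 1}
    - {"tx": 45,"ty": 0,"tz": 5,"wx": 0,"wy": 0,"wz": 0,"fingers": 1}
    - {"tx": 45,"ty": 0,"tz": 5,"wx": 0,"wy": 0,"wz": 0,"fingers": 1}
    - {"tx": 45,"ty": 0,"tz": 5,"wx": 0,"wy": 0,"wz": 0,"fingers": 1}
    - {"tx": 45,"ty": 0,"tz": 5,"wx": 0,"wy": 0,"wz": 0,"fingers": 1}
    - {"tx": 45,"ty": 0,"tz": 5,"wx": 0,"wy": 0,"wz": 0,"fingers": 1}
    - {"tx": 40,"ty": 0,"tz": 4,"wx": 0,"wy": 0,"wz": 0,"fingers": 1}
    - {"tx": 30,"ty": 0,"tz": 2,"wx": 0,"wy": 0,"wz": 0,"fingers": 1}
    - {"tx": 0,"ty": 0,"tz": 0,"wx": 0,"wy": -8.5,"wz": 0,"fingers": 1}
    - {"tx": 0,"ty": 0,"tz": 0,"wx": 0,"wy": 0,"wz": 0,"fingers": 1}
    - {"tx": 0,"ty": 0,"tz": 0,"wx": 0,"wy": 0,"wz": 0,"fingers": 1}

```text
time: 7.45
tcp_pos: [0.5572, 0.0931, 0.2335]
orientation: [-0.528, -0.47, 0.471, 0.528]
force: [-0.2, -0.0, -0.6]
grip_width: 0.115
```

```bash
python3 - <<'E'
from h import *
T=tool();print(T)
x,y,a=.5126,.0986,-.1127
g=pose(x,y,a,[[.045,0,.015]])[0];print(g,T[:3,:3].T@(g-T[:3,3])*1e3,'yaw',np.degrees(np.arctan2(-T[0,0],T[1,0])))
a=read_camera('scene');crop(a,240,110,400,250,5,'pics/m1.png')
b=read_camera('side');crop(b,180,130,320,310,4,'pics/m2.png')
w=read_camera('wrist');crop(w,180,100,340,230,5,'pics/m3.png');np.save('T3.npy',T)
E
```

```text
[[ 0.1145 -0.0021 -0.9934  0.5572]
 [ 0.9934 -0.0009  0.1145  0.0931]
 [-0.0011 -1.      0.002   0.2335]
 [ 0.      0.      0.      1.    ]]
[0.5573 0.0935 0.015 ] [  0.7228 218.5284  -0.4591] yaw -6.577166294370441
```

View pics/m1.png

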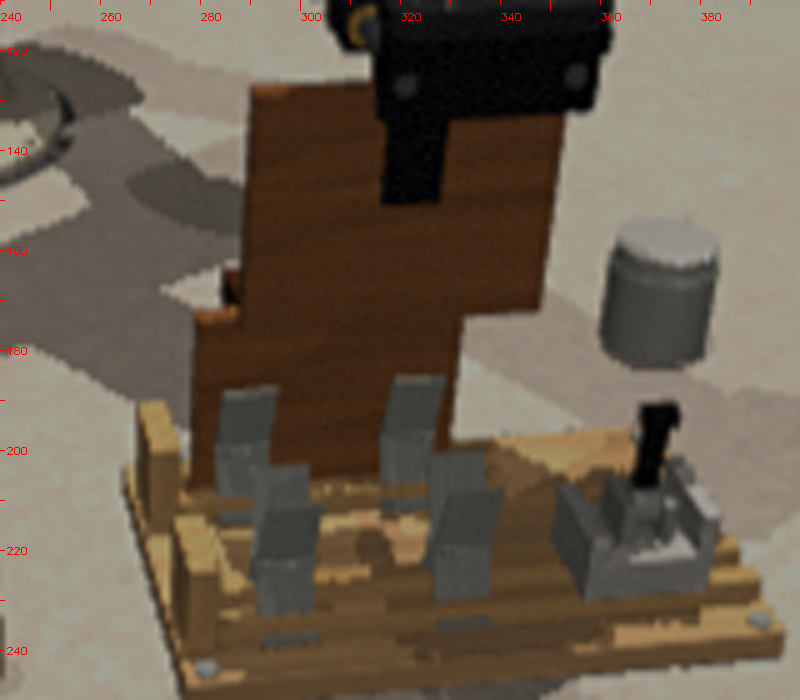

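View pics/m2.png

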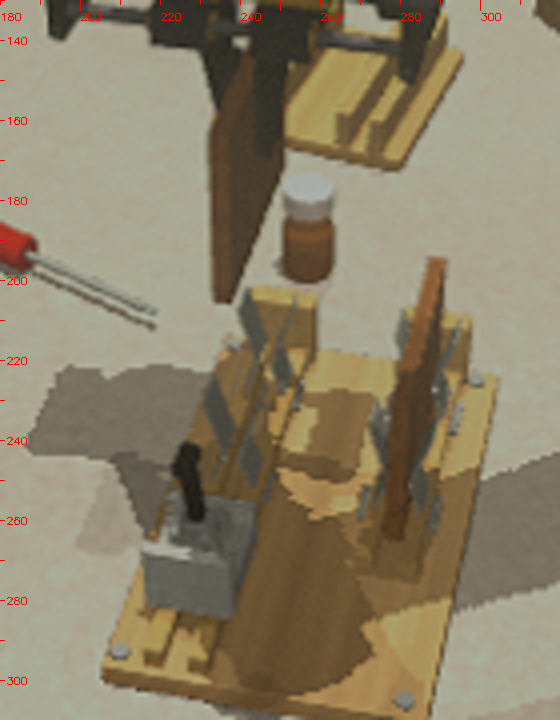

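View pics/m3.png

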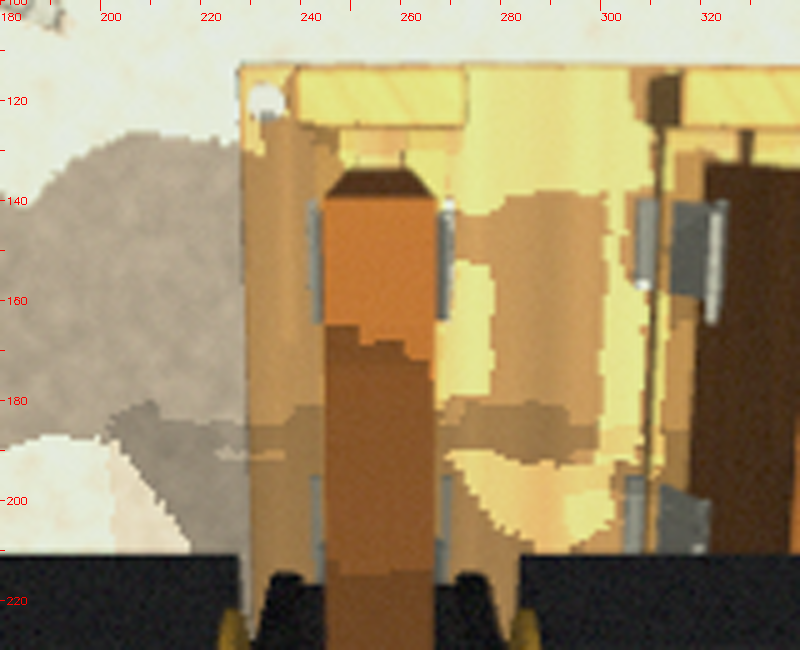

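Emit:
drive_tool:
  steps:
    - {"tx": 1.2,"ty": 15,"tz": -0.2,"wx": 0,"wy": 0,"wz": 0,"fingers": 1}
    - {"tx": 0,"ty": 25,"tz": 0,"wx": 0,"wy": 0,"wz": 0,"fingers": 1}
    - {"tx": 0,"ty": 25,"tz": 0,"wx": 0,"wy": 0,"wz": 0,"fingers": 1}
    - {"tx": 0,"ty": 10,"tz": 0,"wx": 0,"wy": 0,"wz": 0,"fingers": 1}
    - {"tx": 0,"ty": 10,"tz": 0,"wx": 0,"wy": 0,"wz": 0,"fingers": 1}
    - {"tx": 0,"ty": 10,"tz": 0,"wx": 0,"wy": 0,"wz": 0,"fingers": 1}
    - {"tx": 0,"ty": 5,"tz": 0,"wx": 0,"wy": 0,"wz": 0,"fingers": 1}
    - {"tx": 0,"ty": 0,"tz": 0,"wx": 0,"wy": 0,"wz": 0,"fingers": 1}
    - {"tx": 0,"ty": 0,"tz": 0,"wx": 0,"wy": 0,"wz": 0,"fingers": 1}
  force: 55

```text
time: 8.5
tcp_pos: [0.5585, 0.0947, 0.1351]
orientation: [0.527, 0.472, -0.471, -0.527]
force: [-0.3, 0.0, -1.6]
grip_width: 0.108
```

```bash
python3 - <<'E'
from h import *
T=tool();print(T);print(ctrl.read_state()['force'],ctrl.read_state()['moment'])
a=read_camera('scene');crop(a,240,110,400,250,5,'pics/n1.png')
w=read_camera('wrist');crop(w,180,100,340,230,5,'pics/n3.png')
E
```

```text
[[ 0.1113  0.0011 -0.9938  0.5585]
 [ 0.9938  0.0003  0.1113  0.0947]
 [ 0.0004 -1.     -0.0011  0.1351]
 [ 0.      0.      0.      1.    ]]
[-0.3109  0.0414 -1.6141] [ 0.0293 -0.0076 -0.0252]
```

View pics/n1.png

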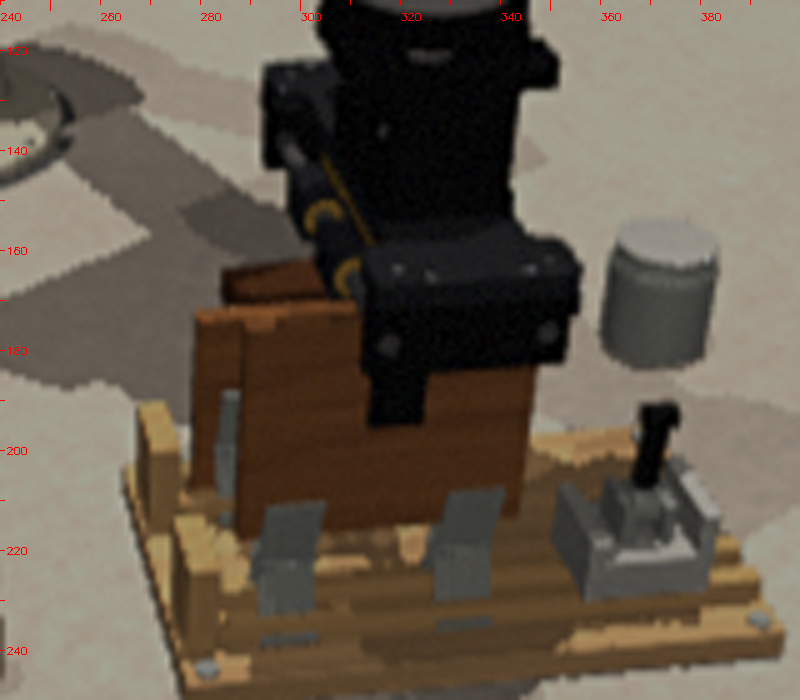

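View pics/n3.png

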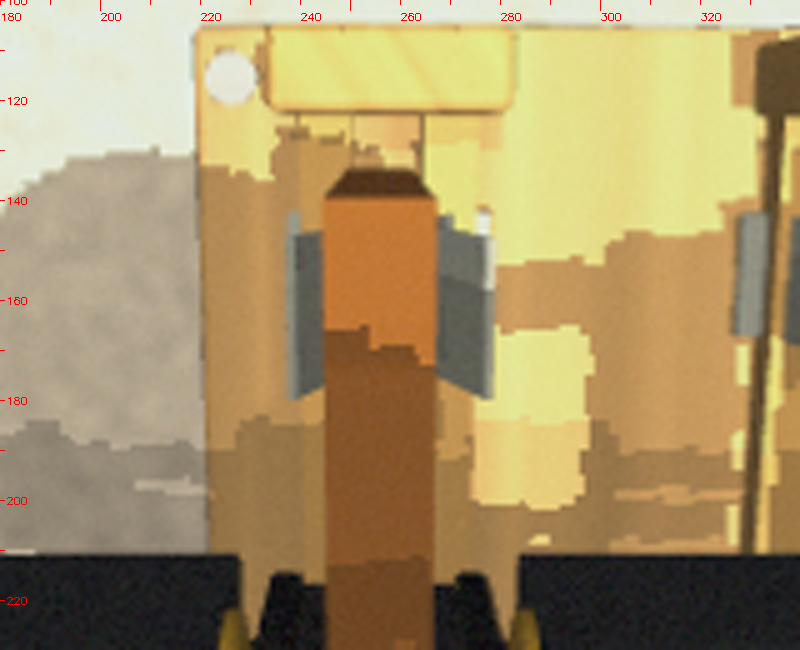

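Emit:
drive_tool:
  steps:
    - {"tx": -0.5,"ty": 0,"tz": 1.3,"wx": 0,"wy": 0,"wz": 0,"fingers": 1}
    - {"tx": 0,"ty": 0,"tz": 0,"wx": 0,"wy": 0,"wz": 0,"fingers": 1}

```text
time: 8.8
tcp_pos: [0.5566, 0.0942, 0.1349]
orientation: [0.527, 0.471, -0.471, -0.527]
force: [-0.8, -0.1, 0.1]
grip_width: 0.114
```

```bash
python3 - <<'E'
from h import *
T=tool();print(T)
w=read_camera('wrist');crop(w,180,100,340,230,5,'pics/n4.png')
E
```

```text
[[ 0.1114  0.0004 -0.9938  0.5566]
 [ 0.9938  0.0002  0.1114  0.0942]
 [ 0.0003 -1.     -0.0004  0.1349]
 [ 0.      0.      0.      1.    ]]
```

View pics/n4.png

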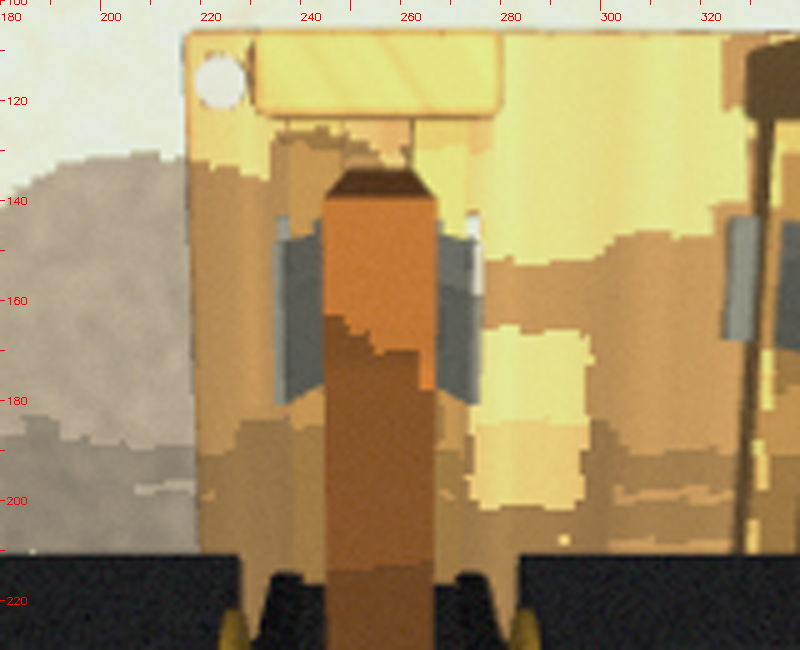

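Emit:
drive_tool:
  steps:
    - {"tx": 0,"ty": 5,"tz": 0,"wx": 0,"wy": 0,"wz": 0,"fingers": 1}
    - {"tx": 0,"ty": 5,"tz": 0,"wx": 0,"wy": 0,"wz": 0,"fingers": 1}
    - {"tx": 0,"ty": 4,"tz": 0,"wx": 0,"wy": 0,"wz": 0,"fingers": 1}
    - {"tx": 0,"ty": 4,"tz": 0,"wx": 0,"wy": 0,"wz": 0,"fingers": 1}
    - {"tx": 0,"ty": 4,"tz": 0,"wx": 0,"wy": 0,"wz": 0,"fingers": 1}

```text
time: 9.35
tcp_pos: [0.5572, 0.0943, 0.1136]
orientation: [0.527, 0.472, -0.471, -0.527]
force: [-0.9, 0.3, 6.8]
grip_width: 0.11
```

Emit:
drive_tool:
  steps:
    - {"tx": 0,"ty": 4,"tz": 0,"wx": 0,"wy": 0,"wz": 0,"fingers": 1}
    - {"tx": 0,"ty": 4,"tz": 0,"wx": 0,"wy": 0,"wz": 0,"fingers": 1}
    - {"tx": 0,"ty": 0,"tz": 0,"wx": 0,"wy": 0,"wz": 0,"fingers": 1}

```text
time: 9.65
tcp_pos: [0.557, 0.0943, 0.1049]
orientation: [0.527, 0.472, -0.471, -0.527]
force: [-0.5, 0.3, 2.8]
grip_width: 0.115
```

Emit:
drive_tool:
  steps:
    - {"tx": 0,"ty": 4,"tz": 0,"wx": 0,"wy": 0,"wz": 0,"fingers": 1}
    - {"tx": 0,"ty": 4,"tz": 0,"wx": 0,"wy": 0,"wz": 0,"fingers": 1}
    - {"tx": 0,"ty": 4,"tz": 0,"wx": 0,"wy": 0,"wz": 0,"fingers": 1}
    - {"tx": 0,"ty": 2,"tz": 0,"wx": 0,"wy": 0,"wz": 0,"fingers": 1}
    - {"tx": 0,"ty": 0,"tz": 0,"wx": 0,"wy": 0,"wz": 0,"fingers": 1}

```text
time: 10.15
tcp_pos: [0.557, 0.0943, 0.0909]
orientation: [0.527, 0.472, -0.471, -0.527]
force: [0.1, -0.1, 4.8]
grip_width: 0.112
```

Emit:
drive_tool:
  steps:
    - {"tx": 0,"ty": 2,"tz": 0,"wx": 0,"wy": 0,"wz": 0,"fingers": 1}
    - {"tx": 0,"ty": 2,"tz": 0,"wx": 0,"wy": 0,"wz": 0,"fingers": 1}
    - {"tx": 0,"ty": 0,"tz": 0,"wx": 0,"wy": 0,"wz": 0,"fingers": 1}

```text
time: 10.45
tcp_pos: [0.5572, 0.0944, 0.0875]
orientation: [0.527, 0.472, -0.471, -0.527]
force: [-1.2, -0.4, 6.7]
grip_width: 0.11
```

Emit:
drive_tool:
  steps:
    - {"tx": 0,"ty": 1,"tz": 0,"wx": 0,"wy": 0,"wz": 0,"fingers": 1}
    - {"tx": 0,"ty": 1,"tz": 0,"wx": 0,"wy": 0,"wz": 0,"fingers": 1}
    - {"tx": 0,"ty": 0,"tz": 0,"wx": 0,"wy": 0,"wz": 0,"fingers": 1}

```text
time: 10.75
tcp_pos: [0.5572, 0.0943, 0.0874]
orientation: [0.527, 0.472, -0.471, -0.526]
force: [-4.9, -0.3, 17.8]
grip_width: 0.107
```

```bash
python3 - <<'E'
from h import *
T=tool();print(T)
a=read_camera('scene');crop(a,240,130,400,250,5,'pics/p1.png')
b=read_camera('side');crop(b,180,160,320,310,4,'pics/p2.png')
c=cam('scene');x,y,t=.5126,.0986,-.1127
print(proj(pose(x,y,t,[[.05,-.06,.115],[.05,.06,.115],[.05,.06,.027],[-.04,-.06,.115]]),c))
print(proj(pose(x,y,t,[[.05,.06,.115],[.04,.06,.115],[-.04,.06,.115]]),cam('side')))
E
```

```text
[[ 0.1104  0.0017 -0.9939  0.5572]
 [ 0.9939 -0.0003  0.1104  0.0943]
 [-0.0001 -1.     -0.0017  0.0874]
 [ 0.      0.      0.      1.    ]]
[[288.0979 195.5214]
 [345.9857 191.1226]
 [341.3892 225.9729]
 [279.6075 173.1748]]
[[233.3065 223.3564]
 [238.1149 224.085 ]
 [277.1522 229.9549]]
```

View pics/p1.png

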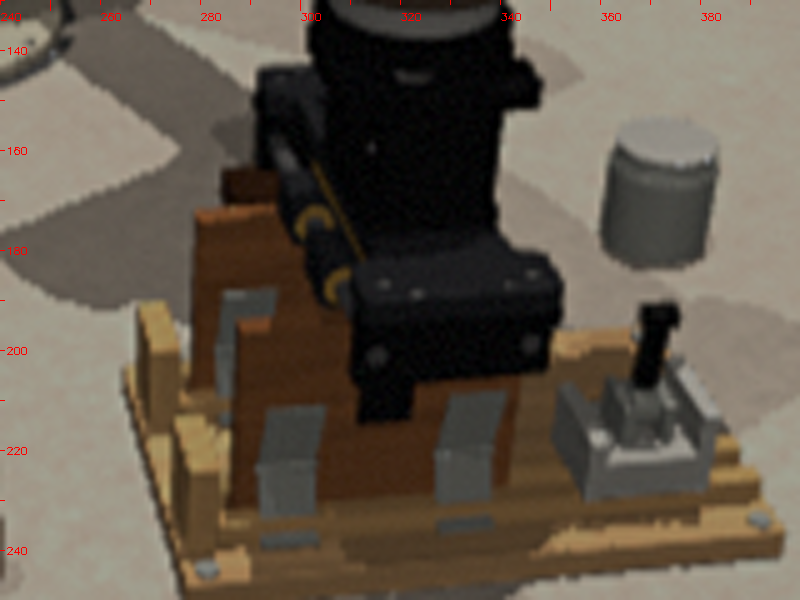

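View pics/p2.png

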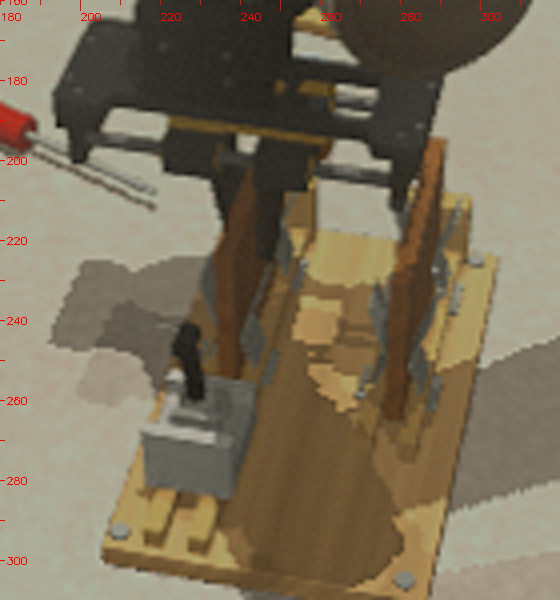

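Emit:
drive_tool:
  steps:
    - {"tx": 0,"ty": -1,"tz": 0,"wx": 0,"wy": 0,"wz": 0,"fingers": 1}
    - {"tx": 0,"ty": 0,"tz": 0,"wx": 0,"wy": 0,"wz": 0,"fingers": 0.6}
    - {"tx": 0,"ty": 0,"tz": 0,"wx": 0,"wy": 0,"wz": 0,"fingers": 0.6}
    - {"tx": 0,"ty": 0,"tz": 0,"wx": 0,"wy": 0,"wz": 0,"fingers": 0.6}
    - {"tx": 0,"ty": 0,"tz": 0,"wx": 0,"wy": 0,"wz": 0,"fingers": 0.6}
    - {"tx": 0,"ty": -10,"tz": 0,"wx": 0,"wy": 0,"wz": 0,"fingers": 0.6}
    - {"tx": 0,"ty": -20,"tz": 0,"wx": 0,"wy": 0,"wz": 0,"fingers": 0.6}
    - {"tx": 0,"ty": -30,"tz": 0,"wx": 0,"wy": 0,"wz": 0,"fingers": 0.6}
    - {"tx": 0,"ty": -40,"tz": 0,"wx": 0,"wy": 0,"wz": 0,"fingers": 0.6}
    - {"tx": 0,"ty": 0,"tz": 0,"wx": 0,"wy": 0,"wz": 0,"fingers": 0.6}

```text
time: 11.85
tcp_pos: [0.5603, 0.0952, 0.1924]
orientation: [0.529, 0.476, -0.468, -0.525]
force: [-0.5, 0.9, -0.2]
grip_width: 0.401
```

```bash
python3 - <<'E'
from h import *
T=tool();print(T)
a=read_camera('scene');crop(a,240,130,400,250,5,'pics/q1.png')
b=read_camera('side');crop(b,180,160,320,310,4,'pics/q2.png')
E
```

```text
[[ 0.11    0.0126 -0.9938  0.5603]
 [ 0.9939  0.0036  0.1101  0.0952]
 [ 0.0049 -0.9999 -0.0121  0.1924]
 [ 0.      0.      0.      1.    ]]
```

View pics/q1.png

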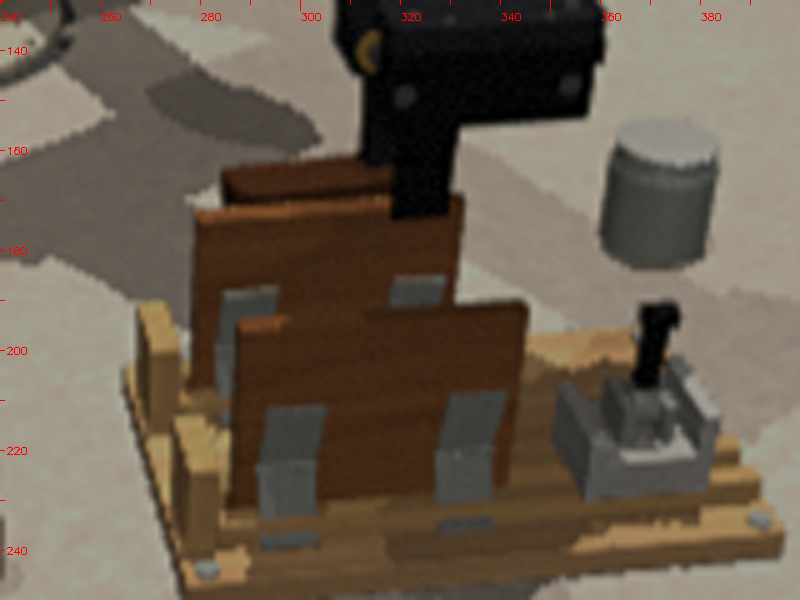

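View pics/q2.png

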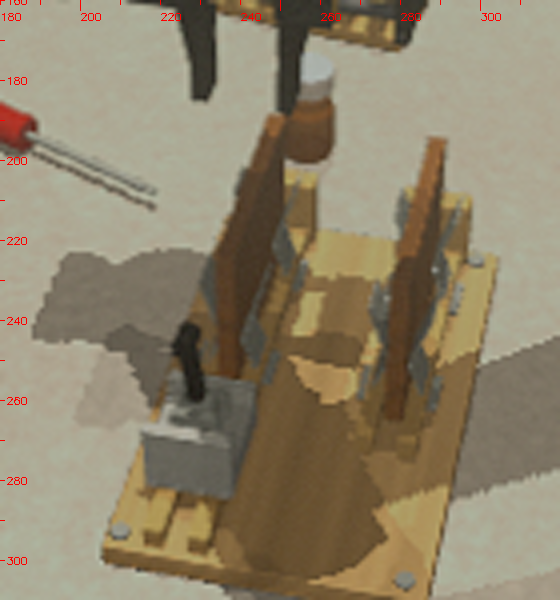

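```bash
python3 - <<'E'
from h import *
T=tool();print(T)
x,y,a=.5126,.0986,-.1127
def g(p):
    w=pose(x,y,a,[p])[0];return w,T[:3,:3].T@(w-T[:3,3])*1e3
print(g([.045,.168,.19]),g([.045,.168,.073]),'yaw',np.degrees(np.arctan2(-T[0,0],T[1,0])))
w=cam('wrist',np.load('T1.npy'))
print('can base', ray([(388,205)],w,.0),ray([(405,203)],w,.06))
sc=cam('scene');print('can base front sc',ray([(371,182)],sc,0));b=ray([(371,182)],sc,0)[0]
for h in(.05,.06,.08): print(h,proj([[b[0]-.04,b[1],h]],sc))
E
```

```text
[[ 0.1116  0.003  -0.9937  0.5571]
 [ 0.9938  0.0016  0.1116  0.0945]
 [ 0.002  -1.     -0.0027  0.1872]
 [ 0.      0.      0.      1.    ]]
(array([0.5762, 0.2605, 0.19  ]), array([167.0938,  -2.428 ,  -0.4476])) (array([0.5762, 0.2605, 0.073 ]), array([166.8642, 114.5713,  -0.1259])) yaw -6.4080202868458755
can base [[0.341  0.3431 0.    ]] [[0.3476 0.3214 0.06  ]]
can base front sc [[0.3786 0.3224 0.    ]]
0.05 [[366.6431 157.8279]]
0.06 [[367.1693 154.4082]]
0.08 [[368.2364 147.4741]]
```

Emit:
drive_tool:
  steps:
    - {"tx": 37,"ty": 0,"tz": 0,"wx": 0,"wy": 0,"wz": 0,"fingers": 1}
    - {"tx": 45,"ty": 0,"tz": 0,"wx": 0,"wy": 0,"wz": 0,"fingers": 1}
    - {"tx": 45,"ty": 0,"tz": 0,"wx": 0,"wy": 0,"wz": 0,"fingers": 1}
    - {"tx": 40,"ty": 0,"tz": 0,"wx": 0,"wy": 0,"wz": 0,"fingers": 1}
    - {"tx": 0,"ty": 0,"tz": 0,"wx": 0,"wy": 0,"wz": 0,"fingers": 1}
    - {"tx": 0,"ty": 30,"tz": 0,"wx": 0,"wy": 0,"wz": 0,"fingers": 1}
    - {"tx": 0,"ty": 30,"tz": 0,"wx": 0,"wy": 0,"wz": 0,"fingers": 1}
    - {"tx": 0,"ty": 30,"tz": 0,"wx": 0,"wy": 0,"wz": 0,"fingers": 1}
    - {"tx": 0,"ty": 0,"tz": 0,"wx": 0,"wy": 0,"wz": 0,"fingers": 1}
    - {"tx": 0,"ty": 0,"tz": 0,"wx": 0,"wy": 0,"wz": 0,"fingers": 1}

```text
time: 12.95
tcp_pos: [0.5752, 0.2594, 0.0951]
orientation: [0.527, 0.471, -0.472, -0.527]
force: [-0.3, 0.7, 0.6]
grip_width: 0.01
```

```bash
python3 - <<'E'
from h import *
T=tool();print(T)
x,y,a=.5126,.0986,-.1127
def g(p):
    w=pose(x,y,a,[p])[0];return w,T[:3,:3].T@(w-T[:3,3])*1e3
print(g([.045,.168,.073]))
A=read_camera('scene');crop(A,260,110,420,250,5,'pics/r1.png')
b=read_camera('side');crop(b,180,160,320,310,4,'pics/r2.png')
E
```

```text
[[ 0.1115 -0.0013 -0.9938  0.5752]
 [ 0.9938 -0.0018  0.1115  0.2594]
 [-0.0019 -1.      0.0011  0.0951]
 [ 0.      0.      0.      1.    ]]
(array([0.5762, 0.2605, 0.073 ]), array([ 1.1869, 22.124 , -0.9362]))
```

View pics/r1.png

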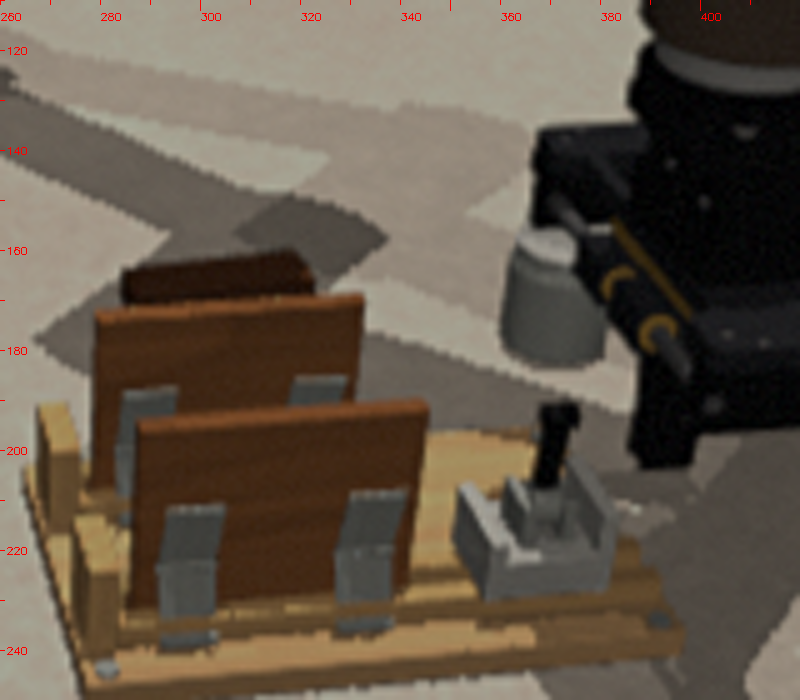

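View pics/r2.png

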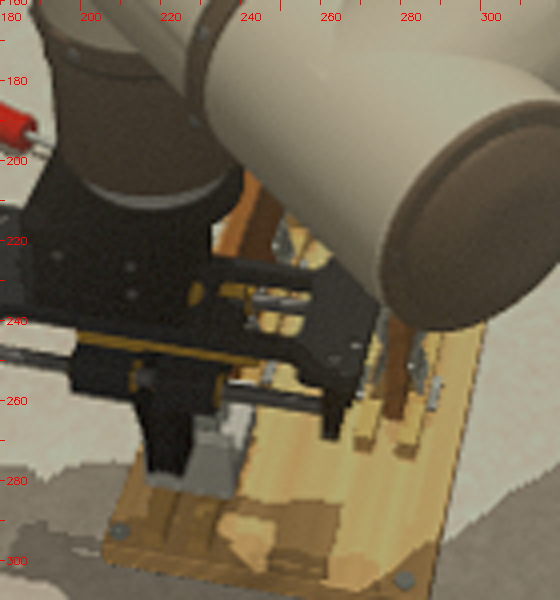

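Emit:
drive_tool:
  steps:
    - {"tx": 0,"ty": 15,"tz": -1,"wx": 0,"wy": 0,"wz": 0,"fingers": 1}
    - {"tx": 0,"ty": 8,"tz": 0,"wx": 0,"wy": 0,"wz": 0,"fingers": 1}
    - {"tx": 0,"ty": 0,"tz": 0,"wx": 0,"wy": 0,"wz": 0,"fingers": 1}
    - {"tx": -8,"ty": 0,"tz": 0,"wx": 0,"wy": 0,"wz": 0,"fingers": 1}
    - {"tx": -6,"ty": 0,"tz": 0,"wx": 0,"wy": 0,"wz": 0,"fingers": 1}
    - {"tx": -4,"ty": 0,"tz": 0,"wx": 0,"wy": 0,"wz": 0,"fingers": 1}
    - {"tx": -4,"ty": 0,"tz": 0,"wx": 0,"wy": 0,"wz": 0,"fingers": 1}

```text
time: 13.75
tcp_pos: [0.5739, 0.2383, 0.0728]
orientation: [-0.527, -0.472, 0.471, 0.527]
force: [-0.1, 3.0, -1.7]
grip_width: 0.009
```

```bash
python3 - <<'E'
from h import *
T=tool();print(T)
x,y,a=.5126,.0986,-.1127
def g(p):
    w=pose(x,y,a,[p])[0];return w,T[:3,:3].T@(w-T[:3,3])*1e3
print(g([.045,.115,.073]))
A=read_camera('scene');crop(A,260,110,420,250,5,'pics/s1.png')
E
```

```text
[[ 0.1117  0.0007 -0.9937  0.5739]
 [ 0.9937  0.0012  0.1117  0.2383]
 [ 0.0013 -1.     -0.0006  0.0728]
 [ 0.      0.      0.      1.    ]]
(array([0.5702, 0.2078, 0.073 ]), array([-30.7016,  -0.2872,   0.2204]))
```

View pics/s1.png

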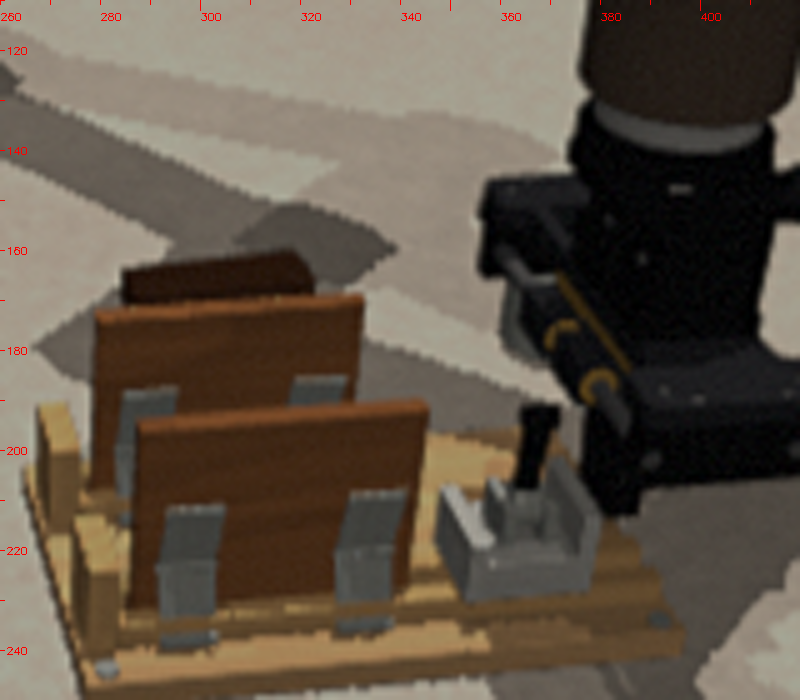

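Emit:
drive_tool:
  steps:
    - {"tx": -4,"ty": 0,"tz": 0,"wx": 0,"wy": 0,"wz": 0,"fingers": 1}
    - {"tx": -4,"ty": 0,"tz": 0,"wx": 0,"wy": 0,"wz": 0,"fingers": 1}
    - {"tx": -4,"ty": 0,"tz": 0,"wx": 0,"wy": 0,"wz": 0,"fingers": 1}
    - {"tx": -3,"ty": 0,"tz": 0,"wx": 0,"wy": 0,"wz": 0,"fingers": 1}
    - {"tx": 0,"ty": 0,"tz": 0,"wx": 0,"wy": 0,"wz": 0,"fingers": 1}

```text
time: 14.3
tcp_pos: [0.5722, 0.2226, 0.0727]
orientation: [0.527, 0.471, -0.471, -0.527]
force: [-1.1, 1.6, -0.4]
grip_width: 0.004
```

```bash
python3 - <<'E'
from h import *
T=tool();print(T)
x,y,a=.5126,.0986,-.1127
def g(p):
    w=pose(x,y,a,[p])[0];return w,T[:3,:3].T@(w-T[:3,3])*1e3
print(g([.045,.115,.073]))
A=read_camera('scene');crop(A,320,150,420,250,7,'pics/s2.png')
E
```

```text
[[ 0.1117 -0.0001 -0.9937  0.5722]
 [ 0.9937 -0.0005  0.1117  0.2226]
 [-0.0005 -1.      0.0001  0.0727]
 [ 0.      0.      0.      1.    ]]
(array([0.5702, 0.2078, 0.073 ]), array([-14.9425,  -0.2543,   0.2416]))
```

View pics/s2.png

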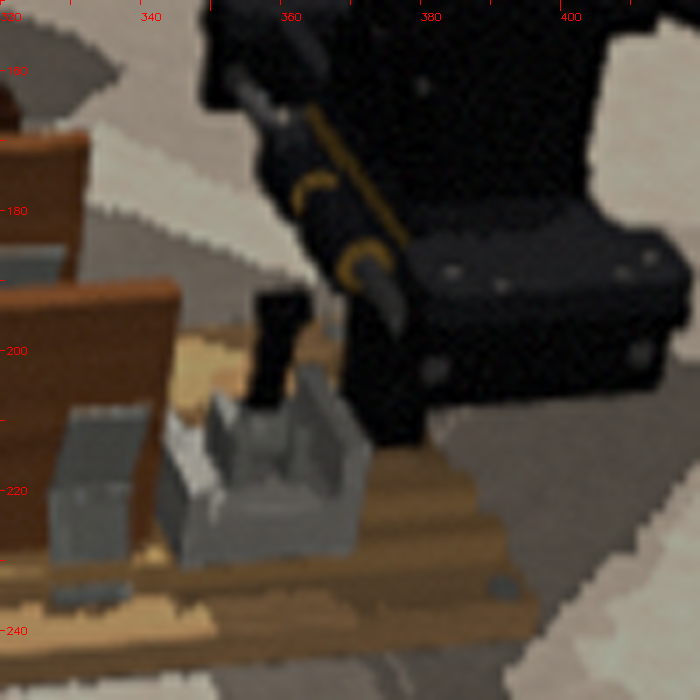

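Emit:
drive_tool:
  steps:
    - {"tx": -1.5,"ty": 0,"tz": 0,"wx": 0,"wy": 0,"wz": 0,"fingers": 1}
    - {"tx": -1.5,"ty": 0,"tz": 0,"wx": 0,"wy": 0,"wz": 0,"fingers": 1}

```text
time: 14.55
tcp_pos: [0.572, 0.2205, 0.0727]
orientation: [-0.527, -0.472, 0.471, 0.527]
force: [-0.6, 3.6, 0.4]
grip_width: 0.006
```

Emit:
drive_tool:
  steps:
    - {"tx": -1,"ty": 0,"tz": 0,"wx": 0,"wy": 0,"wz": 0,"fingers": 1}
    - {"tx": 0,"ty": 0,"tz": 0,"wx": 0,"wy": 0,"wz": 0,"fingers": 1}

```text
time: 14.75
tcp_pos: [0.5718, 0.2194, 0.0727]
orientation: [0.527, 0.471, -0.471, -0.527]
force: [-0.6, 2.0, 1.1]
grip_width: 0.004
```

Emit:
drive_tool:
  steps:
    - {"tx": -1,"ty": 0,"tz": 0,"wx": 0,"wy": 0,"wz": 0,"fingers": 1}
    - {"tx": 0,"ty": 0,"tz": 0,"wx": 0,"wy": 0,"wz": 0,"fingers": 1}

```text
time: 14.95
tcp_pos: [0.5718, 0.2193, 0.0727]
orientation: [-0.527, -0.472, 0.471, 0.527]
force: [-1.4, 5.6, 0.6]
grip_width: 0.005
```

Emit:
drive_tool:
  steps:
    - {"tx": -0.7,"ty": 0,"tz": 0,"wx": 0,"wy": 0,"wz": 0,"fingers": 1}
    - {"tx": 0,"ty": 0,"tz": 0,"wx": 0,"wy": 0,"wz": 0,"fingers": 1}

```text
time: 15.15
tcp_pos: [0.5718, 0.2192, 0.0727]
orientation: [-0.527, -0.472, 0.47, 0.527]
force: [-2.0, 6.6, 0.5]
grip_width: 0.004
```

```bash
python3 - <<'E'
from h import *
A=read_camera('scene');crop(A,320,150,420,250,7,'pics/s3.png')
E
```

```text
(no output)
```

View pics/s3.png

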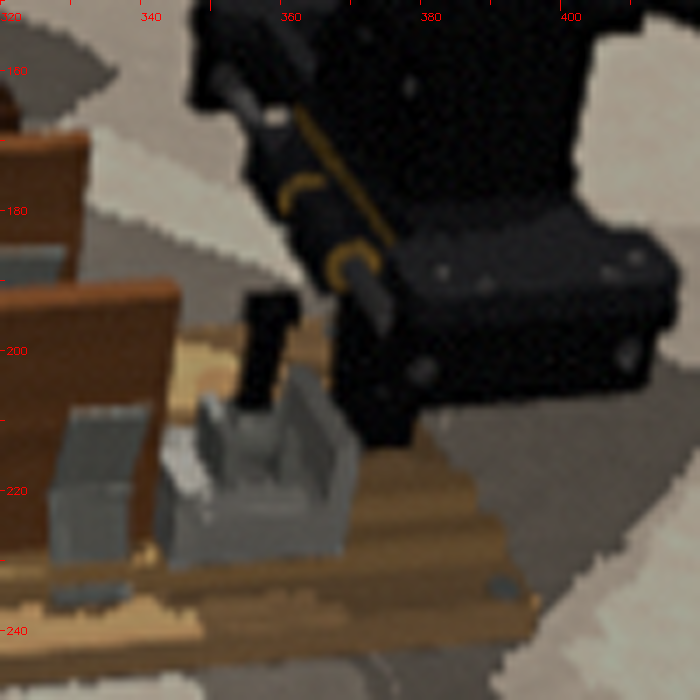

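Emit:
drive_tool:
  steps:
    - {"tx": 8,"ty": 0,"tz": 0,"wx": 0,"wy": 0,"wz": 0,"fingers": 1}
    - {"tx": 8,"ty": 0,"tz": 0,"wx": 0,"wy": 0,"wz": 0,"fingers": 1}
    - {"tx": 0,"ty": -30,"tz": 0,"wx": 0,"wy": 0,"wz": 0,"fingers": 1}
    - {"tx": 0,"ty": -40,"tz": 0,"wx": 0,"wy": 0,"wz": 0,"fingers": 1}
    - {"tx": 0,"ty": 0,"tz": 26,"wx": 0,"wy": 0,"wz": 0,"fingers": 1}
    - {"tx": -20,"ty": 0,"tz": 0,"wx": 0,"wy": 0,"wz": 0,"fingers": 1}
    - {"tx": -30,"ty": 0,"tz": 0,"wx": 0,"wy": 0,"wz": 0,"fingers": 1}
    - {"tx": 0,"ty": 0,"tz": 0,"wx": 0,"wy": 0,"wz": 0,"fingers": 1}
    - {"tx": 0,"ty": 0,"tz": 0,"wx": 0,"wy": 0,"wz": 0,"fingers": 1}

```text
time: 16.1
tcp_pos: [0.5418, 0.1857, 0.1422]
orientation: [0.527, 0.471, -0.471, -0.527]
force: [0.7, -0.4, -0.3]
grip_width: 0.004
```

```bash
python3 - <<'E'
from h import *
T=tool();print(T)
x,y,a=.5126,.0986,-.1127
def g(p):
    w=pose(x,y,a,[p])[0];return w,T[:3,:3].T@(w-T[:3,3])*1e3
print(g([.020,.088,.097]))
A=read_camera('scene');crop(A,270,120,400,240,6,'pics/t1.png')
b=read_camera('side');crop(b,170,160,310,310,4,'pics/t2.png')
E
```

```text
[[ 0.1126 -0.0008 -0.9936  0.5418]
 [ 0.9936 -0.001   0.1126  0.1857]
 [-0.0011 -1.      0.0007  0.1422]
 [ 0.      0.      0.      1.    ]]
(array([0.5424, 0.1838, 0.097 ]), array([-1.7482, 45.1794, -0.7724]))
```

View pics/t1.png

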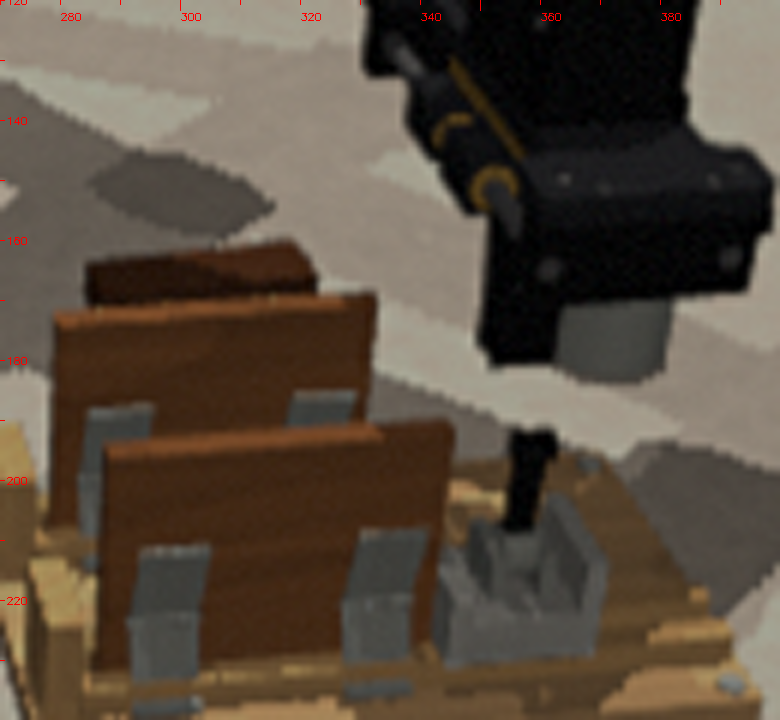

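View pics/t2.png

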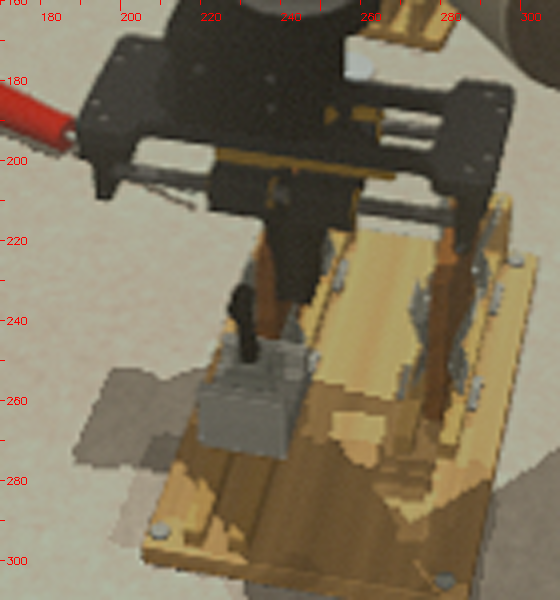

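Emit:
drive_tool:
  steps:
    - {"tx": -1.5,"ty": 20,"tz": 0,"wx": 0,"wy": 0,"wz": 0,"fingers": 1}
    - {"tx": 0,"ty": 24,"tz": 0,"wx": 0,"wy": 0,"wz": 0,"fingers": 1}
    - {"tx": 0,"ty": 0,"tz": 0,"wx": 0,"wy": 0,"wz": 0,"fingers": 1}
    - {"tx": 0,"ty": 0,"tz": -5,"wx": 0,"wy": 0,"wz": 0,"fingers": 1}
    - {"tx": 0,"ty": 0,"tz": -5,"wx": 0,"wy": 0,"wz": 0,"fingers": 1}
    - {"tx": 0,"ty": 0,"tz": -5,"wx": 0,"wy": 0,"wz": 0,"fingers": 1}
    - {"tx": 0,"ty": 0,"tz": -5,"wx": 0,"wy": 0,"wz": 0,"fingers": 1}

```text
time: 16.9
tcp_pos: [0.5621, 0.1836, 0.0995]
orientation: [-0.527, -0.472, 0.471, 0.527]
force: [-4.4, 2.9, 1.2]
grip_width: 0.006
```

Emit:
drive_tool:
  steps:
    - {"tx": 0,"ty": 0,"tz": -5,"wx": 0,"wy": 0,"wz": 0,"fingers": 1}
    - {"tx": 0,"ty": 0,"tz": -5,"wx": 0,"wy": 0,"wz": 0,"fingers": 1}
    - {"tx": 0,"ty": 0,"tz": -5,"wx": 0,"wy": 0,"wz": 0,"fingers": 1}

```text
time: 17.2
tcp_pos: [0.5764, 0.1808, 0.0983]
orientation: [-0.527, -0.471, 0.472, 0.527]
force: [-2.8, -0.6, 0.7]
grip_width: 0.006
```

```bash
python3 - <<'E'
from h import *
T=tool();print(T)
A=read_camera('scene');crop(A,270,120,400,240,6,'pics/u1.png')
b=read_camera('side');crop(b,170,160,310,310,4,'pics/u2.png')
E
```

```text
[[ 0.1116 -0.0014 -0.9938  0.5764]
 [ 0.9938 -0.001   0.1116  0.1808]
 [-0.0011 -1.      0.0013  0.0983]
 [ 0.      0.      0.      1.    ]]
```

View pics/u1.png

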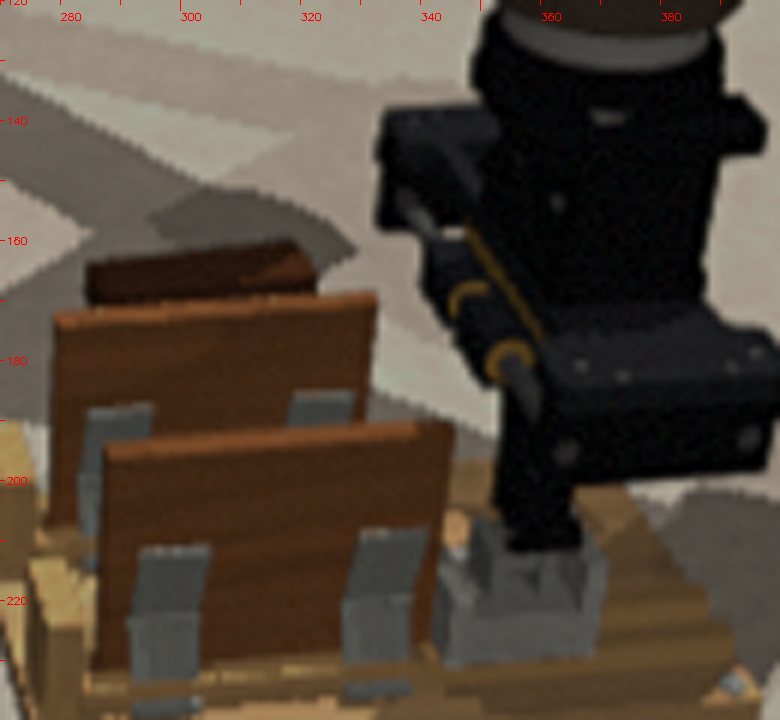

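View pics/u2.png

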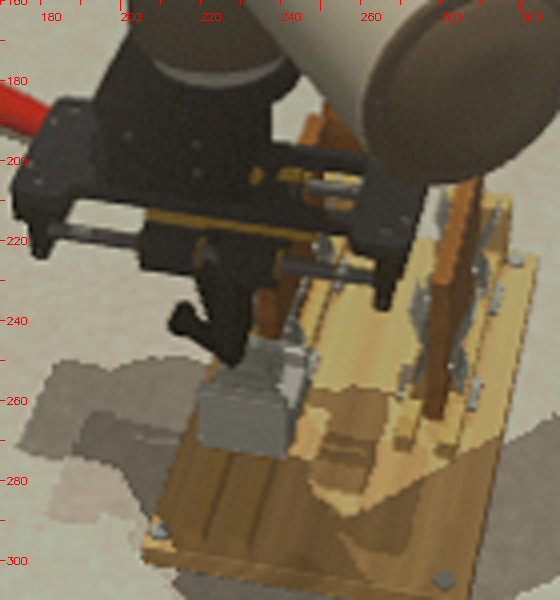

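Emit:
drive_tool:
  steps:
    - {"tx": 0,"ty": 0,"tz": -5,"wx": 0,"wy": 0,"wz": 0,"fingers": 1}
    - {"tx": 0,"ty": 0,"tz": -5,"wx": 0,"wy": 0,"wz": 0,"fingers": 1}
    - {"tx": 0,"ty": 0,"tz": -4,"wx": 0,"wy": 0,"wz": 0,"fingers": 1}
    - {"tx": 0,"ty": 0,"tz": 0,"wx": 0,"wy": 0,"wz": 0,"fingers": 1}

```text
time: 17.7
tcp_pos: [0.5917, 0.1798, 0.0988]
orientation: [0.527, 0.472, -0.471, -0.527]
force: [0.9, -0.1, 0.7]
grip_width: 0.003
```

```bash
python3 - <<'E'
from h import *
T=tool();print(T)
b=read_camera('side');crop(b,170,160,310,310,4,'pics/u3.png')
E
```

```text
[[ 0.1117  0.0018 -0.9937  0.5917]
 [ 0.9937  0.0004  0.1117  0.1798]
 [ 0.0006 -1.     -0.0017  0.0988]
 [ 0.      0.      0.      1.    ]]
```

View pics/u3.png

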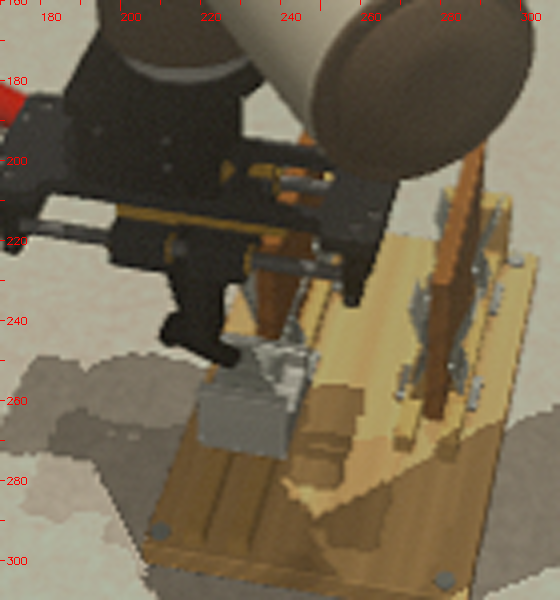

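Emit:
drive_tool:
  steps:
    - {"tx": 0,"ty": 2,"tz": -4,"wx": 0,"wy": 0,"wz": 0,"fingers": 1}
    - {"tx": 0,"ty": 2,"tz": -2,"wx": 0,"wy": 0,"wz": 0,"fingers": 1}
    - {"tx": 0,"ty": 2,"tz": 0,"wx": 0,"wy": 0,"wz": 0,"fingers": 1}
    - {"tx": 0,"ty": 0,"tz": 0,"wx": 0,"wy": 0,"wz": 0,"fingers": 1}

```text
time: 18.15
tcp_pos: [0.5968, 0.1792, 0.0924]
orientation: [0.527, 0.472, -0.471, -0.527]
force: [-0.3, -0.2, -0.2]
grip_width: 0.006
```

Emit:
drive_tool:
  steps:
    - {"tx": 0,"ty": 1.5,"tz": 0,"wx": 0,"wy": 0,"wz": 0,"fingers": 1}
    - {"tx": 0,"ty": 1.5,"tz": 0,"wx": 0,"wy": 0,"wz": 0,"fingers": 1}
    - {"tx": 0,"ty": 0,"tz": 0,"wx": 0,"wy": 0,"wz": 0,"fingers": 1}

```text
time: 18.45
tcp_pos: [0.5966, 0.1792, 0.0896]
orientation: [0.527, 0.472, -0.471, -0.527]
force: [1.0, -0.5, 1.3]
grip_width: 0.003
```

```bash
python3 - <<'E'
from h import *
T=tool();print(T)
b=read_camera('side');crop(b,170,160,310,310,4,'pics/u4.png')
E
```

```text
[[ 0.1113  0.0006 -0.9938  0.5966]
 [ 0.9938  0.0003  0.1113  0.1792]
 [ 0.0004 -1.     -0.0006  0.0896]
 [ 0.      0.      0.      1.    ]]
```

View pics/u4.png

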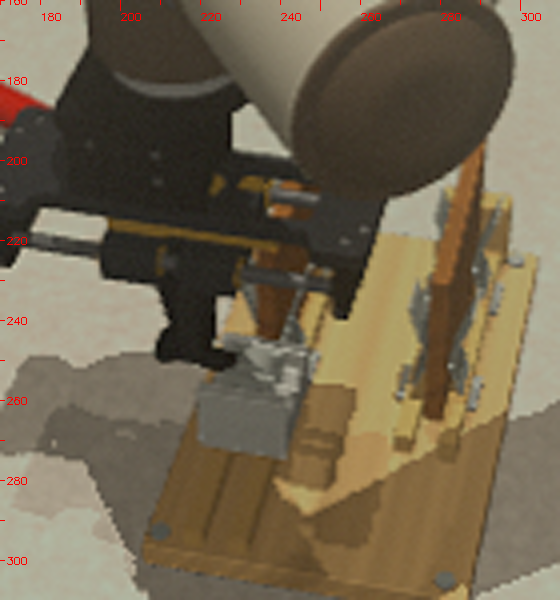

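Nearly flat; pressing on until the force rises.

Emit:
drive_tool:
  steps:
    - {"tx": 0,"ty": 1,"tz": 0,"wx": 0,"wy": 0,"wz": 0,"fingers": 1}
    - {"tx": 0,"ty": 1,"tz": 0,"wx": 0,"wy": 0,"wz": 0,"fingers": 1}
    - {"tx": 0,"ty": 0,"tz": 0,"wx": 0,"wy": 0,"wz": 0,"fingers": 1}

```text
time: 18.8
tcp_pos: [0.5967, 0.1792, 0.0877]
orientation: [0.527, 0.472, -0.471, -0.527]
force: [1.0, -0.0, 1.3]
grip_width: 0.006
```

Emit:
drive_tool:
  steps:
    - {"tx": 0,"ty": 1,"tz": 0,"wx": 0,"wy": 0,"wz": 0,"fingers": 1}
    - {"tx": 0,"ty": 0,"tz": 0,"wx": 0,"wy": 0,"wz": 0,"fingers": 1}

```text
time: 19.0
tcp_pos: [0.5968, 0.1793, 0.0874]
orientation: [0.527, 0.472, -0.471, -0.527]
force: [-0.6, 0.5, 4.8]
grip_width: 0.003
```

Emit:
drive_tool:
  steps:
    - {"tx": 0,"ty": 1,"tz": 0,"wx": 0,"wy": 0,"wz": 0,"fingers": 1}
    - {"tx": 0,"ty": 0,"tz": 0,"wx": 0,"wy": 0,"wz": 0,"fingers": 1}

```text
time: 19.2
tcp_pos: [0.5968, 0.1792, 0.0873]
orientation: [0.527, 0.472, -0.471, -0.527]
force: [-1.5, -0.4, 9.5]
grip_width: 0.005
```

Emit:
drive_tool:
  steps:
    - {"tx": 0,"ty": 0.5,"tz": 0,"wx": 0,"wy": 0,"wz": 0,"fingers": 1}
    - {"tx": 0,"ty": 0,"tz": 0,"wx": 0,"wy": 0,"wz": 0,"fingers": 1}

```text
time: 19.4
tcp_pos: [0.5969, 0.1793, 0.0872]
orientation: [0.527, 0.472, -0.471, -0.527]
force: [-1.5, -0.8, 9.8]
grip_width: 0.008
```

Hard stop reached (force rises without motion). Retreat and inspect.

Emit:
drive_tool:
  steps:
    - {"tx": 0,"ty": -10,"tz": 0,"wx": 0,"wy": 0,"wz": 0,"fingers": 1}
    - {"tx": 0,"ty": -40,"tz": 0,"wx": 0,"wy": 0,"wz": 0,"fingers": 1}
    - {"tx": 0,"ty": -40,"tz": 0,"wx": 0,"wy": 0,"wz": 0,"fingers": 1}
    - {"tx": 0,"ty": -40,"tz": 0,"wx": 0,"wy": 0,"wz": 0,"fingers": 1}
    - {"tx": 40,"ty": -20,"tz": 0,"wx": 0,"wy": 0,"wz": 0,"fingers": 1}
    - {"tx": 45,"ty": 0,"tz": 15,"wx": 0,"wy": 0,"wz": 0,"fingers": 1}
    - {"tx": 30,"ty": 0,"tz": 15,"wx": 0,"wy": 0,"wz": 0,"fingers": 1}
    - {"tx": 0,"ty": 0,"tz": 0,"wx": 0,"wy": 0,"wz": 0,"fingers": 1}
    - {"tx": 0,"ty": 0,"tz": 0,"wx": 0,"wy": 0,"wz": 0,"fingers": 1}
    - {"tx": 0,"ty": 0,"tz": 0,"wx": 0,"wy": 0,"wz": 0,"fingers": 1}

```text
time: 20.4
tcp_pos: [0.5792, 0.2958, 0.2346]
orientation: [-0.527, -0.471, 0.472, 0.527]
force: [-0.5, -0.2, -0.5]
grip_width: 0.006
```

```bash
python3 - <<'E'
from h import *
T=tool();np.save('T5.npy',T);print(T)
A=read_camera('scene');crop(A,260,140,390,260,6,'pics/v1.png');cv2.imwrite('pics/v0.png',A)
b=read_camera('side');cv2.imwrite('pics/v2.png',b)
w=read_camera('wrist');crop(w,140,0,370,200,3,'pics/v3.png')
E
```

```text
[[ 0.1122 -0.0013 -0.9937  0.5792]
 [ 0.9937 -0.0009  0.1122  0.2958]
 [-0.0011 -1.      0.0012  0.2346]
 [ 0.      0.      0.      1.    ]]
```

View pics/v1.png

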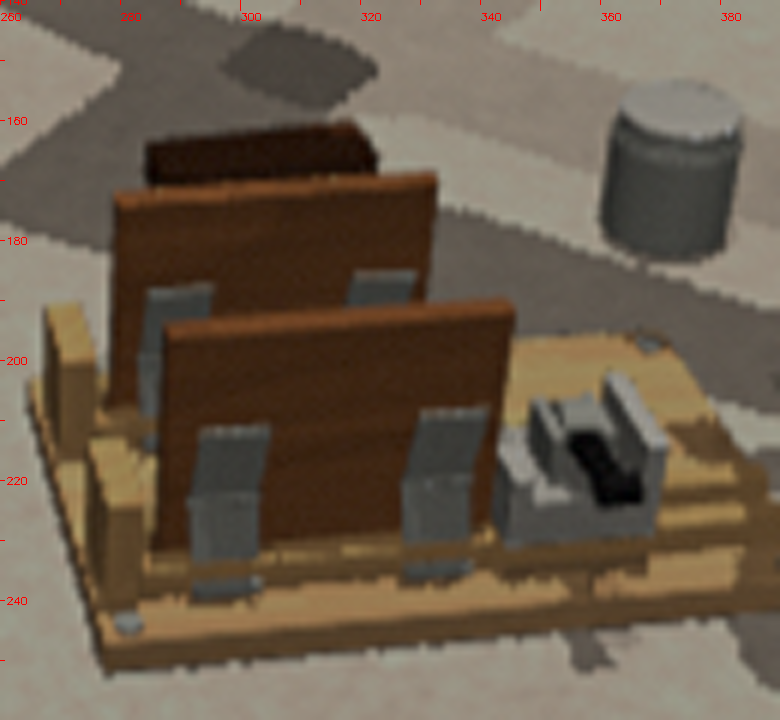

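View pics/v2.png

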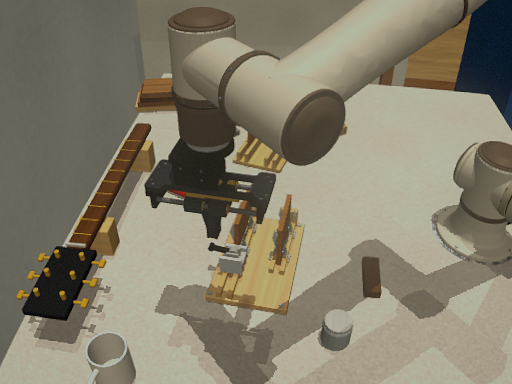

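View pics/v3.png

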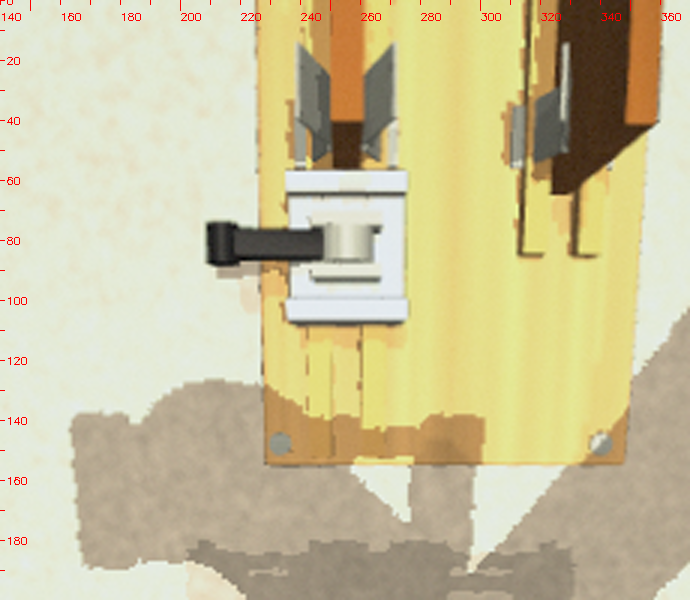

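View pics/v0.png

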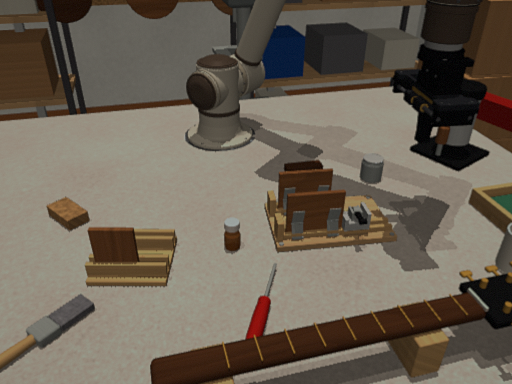

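```bash
python3 - <<'E'
from h import *
w=cam('wrist',np.load('T5.npy'))
def px(l,x0,y0,f):return np.array(l,float)/f+[x0,y0]-.5+.5/f
x,y,a=.5126,.0986,-.1127
c,s=np.cos(a),np.sin(a)
def inv(P): d=P[:,:2]-[x,y]; return np.c_[d[:,0]*c+d[:,1]*s,-d[:,0]*s+d[:,1]*c]
f=lambda l,z:inv(ray(px(l,140,0,3),w,z)*1.)
print('blank end top',f([(331,121),(363,121)],.115));print('fixed end top',f([(626,124),(658,122)],.115))
print('stop face z58',f([(286,171),(407,171)],.058),'back z68',f([(286,323),(408,323)],.068))
print('board corners',f([(265,464),(624,463)],.015))
P=pose(x,y,a,[[.045+.05*np.sin(t)+.0,.088,.062+.05*np.cos(t)] for t in (1.2,1.3,1.4,1.45)])
print('tip pred scene',proj(P,cam('scene')),'side',proj(P,cam('side')))
A=cv2.imread('pics/v2.png');crop(A,190,200,290,290,8,'pics/v4.png')
E
```

```text
blank end top [[0.0491 0.0604]
 [0.0394 0.0604]]
fixed end top [[-0.0411  0.0603]
 [-0.0509  0.0595]]
stop face z58 [[0.0669 0.0612]
 [0.0219 0.0612]] back z68 [[0.067  0.1168]
 [0.0214 0.1167]]
board corners [[ 0.0814  0.1749]
 [-0.0824  0.1741]]
tip pred scene [[363.9124 215.7767]
 [363.8672 218.1556]
 [363.7316 220.4427]
 [363.6305 221.5436]] side [[210.551  242.029 ]
 [209.9364 243.5764]
 [209.5548 245.1961]
 [209.452  246.0278]]
```

View pics/v4.png

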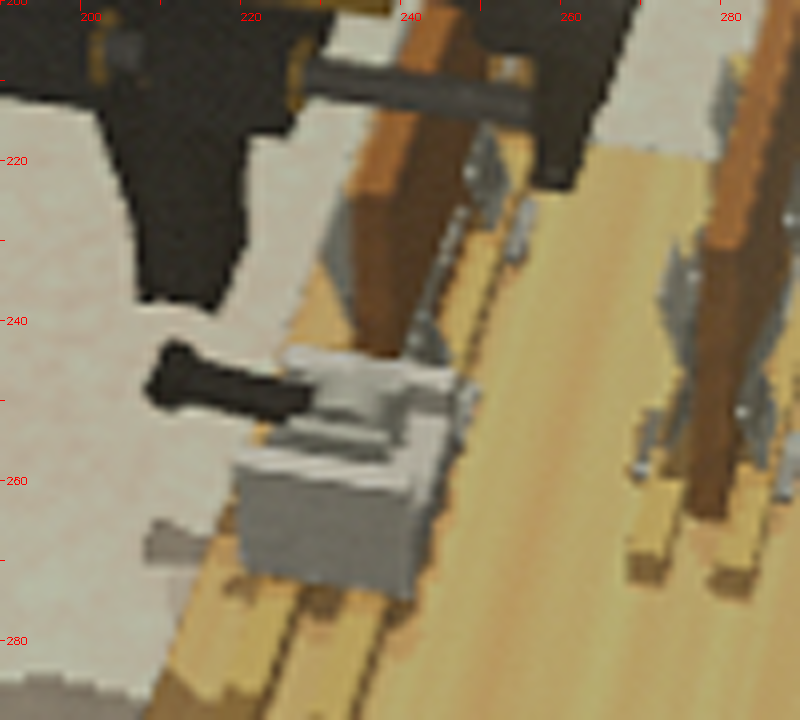

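Emit:
drive_tool:
  steps:
    - {"tx": -35,"ty": 25,"tz": 0,"wx": 0,"wy": 0,"wz": 0,"fingers": 1}
    - {"tx": -35,"ty": 25,"tz": 0,"wx": 0,"wy": 0,"wz": 0,"fingers": 1}
    - {"tx": 0,"ty": 20,"tz": 0,"wx": 0,"wy": 0,"wz": 0,"fingers": 1}
    - {"tx": 0,"ty": 0,"tz": 0,"wx": 0,"wy": 0,"wz": 0,"fingers": 1}
    - {"tx": 0,"ty": 0,"tz": 0,"wx": 0,"wy": 0,"wz": 0,"fingers": 1}

```text
time: 21.05
tcp_pos: [0.5723, 0.2269, 0.1656]
orientation: [0.527, 0.471, -0.471, -0.527]
force: [1.4, 0.4, 0.4]
grip_width: 0.005
```

```bash
python3 - <<'E'
from h import *
T=tool();np.save('T6.npy',T);print(T)
w=read_camera('wrist');crop(w,180,60,310,215,5,'pics/x3.png')
E
```

```text
[[ 0.1119  0.0008 -0.9937  0.5723]
 [ 0.9937 -0.0001  0.1119  0.2269]
 [-0.     -1.     -0.0008  0.1656]
 [ 0.      0.      0.      1.    ]]
```

View pics/x3.png

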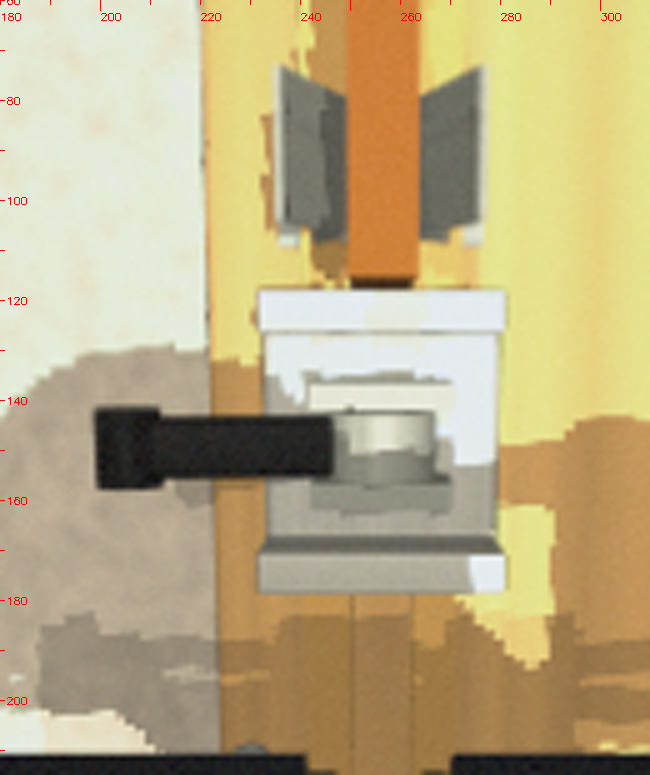

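```bash
python3 - <<'E'
from h import *
w=cam('wrist',np.load('T6.npy'));x,y,a=.5126,.0986,-.1127;c,s=np.cos(a),np.sin(a)
def inv(P): d=P[:,:2]-[x,y]; return np.c_[d[:,0]*c+d[:,1]*s,-d[:,0]*s+d[:,1]*c]
px=lambda l:np.array(l,float)/5+[180,60]-.4
print(inv(ray(px([(350,278),(417,278)]),w,.115)),inv(ray(px([(258,289),(506,289)]),w,.058)),inv(ray(px([(350,288),(412,288)]),w,.058)))
E
```

```text
[[0.0493 0.0605]
 [0.0398 0.0605]] [[0.0675 0.0603]
 [0.022  0.0603]] [[0.0506 0.0602]
 [0.0392 0.0602]]
```

Emit:
drive_tool:
  steps:
    - {"tx": 20,"ty": -40,"tz": 0,"wx": 0,"wy": 0,"wz": 0,"fingers": 1}
    - {"tx": 0,"ty": -30,"tz": 0,"wx": 0,"wy": 0,"wz": 0,"fingers": 1}
    - {"tx": 0,"ty": 0,"tz": 0,"wx": 0,"wy": 0,"wz": 0,"fingers": 1}

```text
time: 21.4
tcp_pos: [0.5769, 0.2496, 0.2424]
orientation: [0.528, 0.477, -0.467, -0.525]
force: [0.3, -0.1, 0.0]
grip_width: 0.003
```

```bash
python3 -c "
from workcell import workorder;print(workorder.finish_job())"
```

```text
the job is handed in; nothing more can be done
None
```

The long blank is in the free slot, the stop is up against its end, and the cam lever is flipped over. I handed the job in at about 21.4 s of robot time.

- **Blank:** I pressed it down through both clip pairs until the force rose to 18 N with no further motion. In the camera image its top edge matches the height expected at the slot floor. It is centred on the clips to within about 1 mm.
- **Stop:** I pushed it from behind until it met the blank at about 6 N, and the blank did not visibly move. From the last wrist picture I measured the stop face at y = 60.3 mm and the blank's end at 60.5 mm. An earlier, more distant picture had suggested a 1 mm gap, but the closer view showed none.
- **Lever:** I pushed it sideways first, then pressed it down until it stopped at about 10 N. In the side view its tip lies where an angle of about 1.45 rad would put it.
- **Rest of the scene:** The shorter blank is still in its stand and the amber jar is where it was. The arm was clear of everything when I handed in.

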